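Move the reagent bottles from the carrier to the analyser's reagent rack in order of size

ROBOT

A 7-joint arm with a two-finger parallel gripper is mounted at the origin on the work surface. World frame = base frame: x ahead of the robot, y to its left, z up, the work surface at z = 0. Lengths are in m, angles in rad, forces in N, time in s.
With the tool pointing down it reaches from about 0.35 to 0.9 m from the base axis. Payload 7.2 kg.
Tool frame: the origin (TCP) lies at the very end of the fingers, on their centre line; the grasp point (between the pads) lies 19 mm behind it; z points along the fingers, y is the line along which they close (so a half turn about z gives the same grasp; the last joint's range is limited). The gripper opens to 88 mm and grips with 3 to 60 N. Pads are 20 mm wide; open, the fingers measure 115 mm over their backs; the gripper's body (75 mm by 178 mm) begins 61 mm behind the grasp point.
Start: joints at [-1.288, 0.411, -0.013, 1.596, 0.006, 1.134, -0.082], TCP at [0.215, 0.587, 0.192] pointing down, gripper open.
Joint ranges: [-2.95, 2.95], [-0.29, 1.99], [-1.47, 1.44], [0.14, 2.54], [-1.03, 4.17], [0.13, 1.85], [-2.86, 2.86]. Speed limits (rad/s): [2.39, 2.39, 3.01, 3.01, 3.14, 3.14, 3.14].

INTERFACE

Orientations are given as a unit quaternion [x, y, z, w].
In Python, from station import robot gives the robot as it stands. The module is installed in compiled form; this text tells all that it offers.
- The arm moves only by the tool drive_tool, never from a script. Its argument "series" is a list of rows, each an object of numbers: "dx", "dy", "dz": the shift along the tool's x, y, z normalised to -1 to 1, where 1 is 2.5 cm; "rx", "ry", "rz": the turn, a rotation vector about the tool's x, y, z normalised to -1 to 1, where 1 is 90 degrees; "hand": the opening, from 0 (shut) to 1 (fully open). A call has 1 to 12 rows; each row shifts and turns the commanded pose from where the row before left it, along the tool's axes as they then stand; what a row does not reach is not made up. A row lasts 1/12 s, in which the tool goes at most 41.7 mm and 7.16 degrees, less where a joint would pass 70% of its speed; a pose out of reach is approached as far as the arm can. A call with a number of a shift or a turn outside -1 to 1 is refused whole. A call with a gripper value outside its range is refused whole. The fingers move at their own pace and stop on an object; "squeeze" is the grip in N (left out, the last holds). Time passes only in rows, so rows that do not move let the fingers close. It gives the time, the measured TCP pose, the force, the opening and the grip force at its end, in the units of the state.
- robot.get_obs(): the state, without advancing time (a new reading comes with each control period).
- robot.snapshot(name): name is "scene" or "top"; returns a dict with "pixels" (480x640x3 uint8, red, green, blue), "intrinsics" (3x3 intrinsics, pixels), "D" ([k1, k2, p1, p2, k3] as OpenCV has them; the pictures are not rectified), "R" (3x3) and "t" (3): a world point X has camera coordinates R X + t. Camera axes: x right, y down, z forward; pixel columns grow to the right and rows downward; lengths in m; the calibration is good to about 2 mm. A picture is of the moment at which its call begins. There is no depth.
- robot.job_done(): hands the job in; it is judged then, once.
The state is a dict: "time": time; "joint_positions": joint angles; "dq": joint speeds; "joint_torque": joint torques, N m; "eef_pos": TCP position; "ee_rot": TCP orientation; "force": force on the tool from outside, world axes, zero at the start; "wrist_torque": the same for the moment, N m; "gripper_width": opening from 0.0 (shut) to 1.0 (fully open); "gripper_force": force on a finger pad.
Only numpy, scipy, OpenCV 4.12 (cv2) and the standard library are available. Lean on these libraries where they do the work, as an engineer would, in place of code of your own. Each camera call takes 0.05 s, during which the arm holds its last target. There are 200 camera calls.

TASK

Move the four amber bottles from the white carrier to the analyser's aluminium reagent rack, one to a bay, standing upright on the floor of the bay, in order of size: the largest in the bay next to the pump, the smallest at the far end. Set them down rather than drop them, tip none over, and leave the glass beaker where it stands.

Things in the scene. Friction and masses are not known exactly. Their poses are not given: they have to be found in the camera images.
- bottle_1: The largest of four capped amber glass bottles: round, 56 mm in diameter, 106 mm tall with its cap, wall straight up to 73 mm, then a shoulder and a black cap 38 mm wide, 17 mm tall. Origin: centre of its underside, z up. It stands at first in some bay of the white carrier.
- bottle_2: The second largest of four capped amber glass bottles: round, 47 mm in diameter, 94 mm tall with its cap, wall straight up to 63 mm, then a shoulder and a black cap 32 mm wide, 17 mm tall. Origin: centre of its underside, z up. It stands at first in some bay of the white carrier.
- bottle_3: The second smallest of four capped amber glass bottles: round, 38 mm in diameter, 82 mm tall with its cap, wall straight up to 52 mm, then a shoulder and a black cap 26 mm wide, 17 mm tall. Origin: centre of its underside, z up. It stands at first in some bay of the white carrier.
- bottle_4: The smallest of four capped amber glass bottles: round, 29 mm in diameter, 70 mm tall with its cap, wall straight up to 42 mm, then a shoulder and a black cap 21 mm wide, 17 mm tall. Origin: centre of its underside, z up. It stands at first in some bay of the white carrier.
- carrier: White plastic carrier, fixed, holding the four bottles in a row in no particular order: a tray 304 mm long (its x), 80 mm wide, rim 24 mm high, with four bays at 75 mm pitch along x, floor 4 mm above the bench. Origin: centre of the underside. Between bottles there is little room: grasp them across the row (fingers apart along its y).
- reagent_rack: Reagent rack, empty at first: fixed aluminium tray of the carrier's size, 304 mm (its x) x 80 mm, rim 24 mm high; cross walls 21 mm high make four equal bays, 71 x 72 mm inside, floor 4 mm above the bench. Origin: centre of the underside, z up. Bay centres: x = -112.5, -37.5, +37.5, +112.5 mm, y = 0.
- pump: Cream peristaltic pump, 123 x 120 mm, 122 mm tall with its knob, fixed to the bench off one end of the reagent rack in line with the row: at x = +225 or -225 mm of the rack. Origin: centre of the housing's underside, z up; its roller head faces its +x, which points across the row.
- beaker: Glass beaker, 86 mm across the rim, 110 mm tall, loose, standing off the other end of the reagent rack, 225 mm from the rack's centre. Origin: centre of the underside, z up. To be left where it stands.
Mind the look-alikes: they are no part of the job. What is shaped like the bottle_3 but purple is not meant.

How it is judged:
By the outcome, as a careful person would: the job done as asked, in the order asked, and still so for the second after the job is handed in, with the robot touching nothing.
It also fails if it takes over 125 s, if anything falls off the work surface, if the arm or the gripper's body presses on something with over 40 N, if the wrist force passes 120 N, or if a joint passes its speed limit or range.

## Working session

There is one attempt and no reset: what is moved stays moved. The work goes in short steps, Python scripts to look and compute and a tool call to move; the robot and the scene stay as the last step left them, time stands still between calls to the robot, and variables do not carry over. Pictures are saved under pics/ and viewed, at most 14 in all, crops included, and the job is handed in when it is done.

Besides the shell and the picture viewer there is one more tool, called after "Request:" in YAML: its name, and indented under it one key for each argument. drive_tool: Moves the arm, as the interface text tells. Scaled input: -1 to 1 covers 2.5 cm each way for a shift and 90 degrees each way for a turn. Its arguments: {"type":"object","properties":{"series":{"type":"array"},"squeeze":{"type":"number"}},"required":["series"]}

```bash
mkdir -p pics; python3 - <<'E'
from station import robot
import cv2,numpy as np
o=robot.get_obs();print({k:np.round(v,3).tolist() for k,v in o.items()})
for n in("scene","top"):
    s=robot.snapshot(n);cv2.imwrite(f"pics/{n}0.png",s["pixels"][:,:,::-1]);np.savez(f"{n}0.npz",**s)
    print(n,s["intrinsics"].round(1).tolist(),s["D"],(-s["R"].T@s["t"]).round(3),s["R"].round(2).tolist())
E
```

```text
{'time': 0.0, 'joint_positions': [-1.288, 0.412, -0.013, 1.597, 0.006, 1.134, -0.082], 'dq': [0.001, 0.001, -0.001, -0.002, 0.001, 0.0, 0.0], 'joint_torque': [-0.0, -58.795, 0.642, -29.107, -0.054, 0.018, 0.0], 'eef_pos': [0.215, 0.586, 0.191], 'ee_rot': [0.174, 0.985, -0.001, -0.0], 'force': [-0.373, -0.088, 0.927], 'wrist_torque': [-0.013, 0.037, -0.035], 'gripper_force': 0.0, 'gripper_width': 0.999}
scene [[609.9, 0.0, 320.3], [0.0, 609.9, 225.8], [0.0, 0.0, 1.0]] [-0.0266763  0.         0.         0.         0.       ] [1.225 0.296 0.781] [[-0.42, 0.91, -0.0], [0.63, 0.29, -0.72], [-0.65, -0.3, -0.7]]
top [[467.9, 0.0, 324.2], [0.0, 467.9, 245.6], [0.0, 0.0, 1.0]] [-0.03012171  0.          0.          0.          0.        ] [ 0.377 -0.032  0.896] [[0.01, -1.0, -0.01], [-0.98, -0.01, -0.18], [0.18, 0.01, -0.98]]
```

View pics/top0.png

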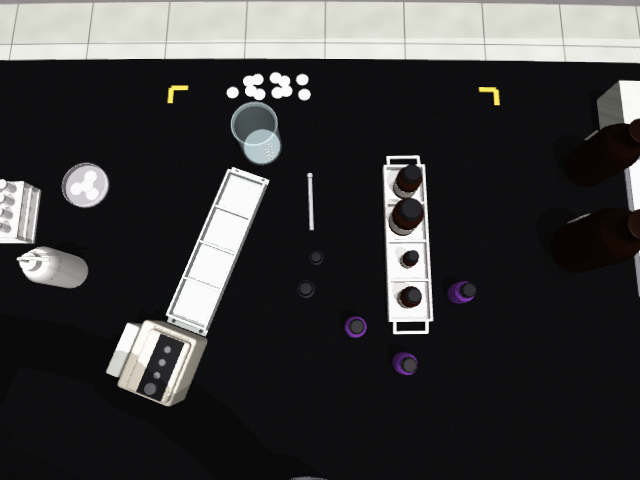

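View pics/scene0.png

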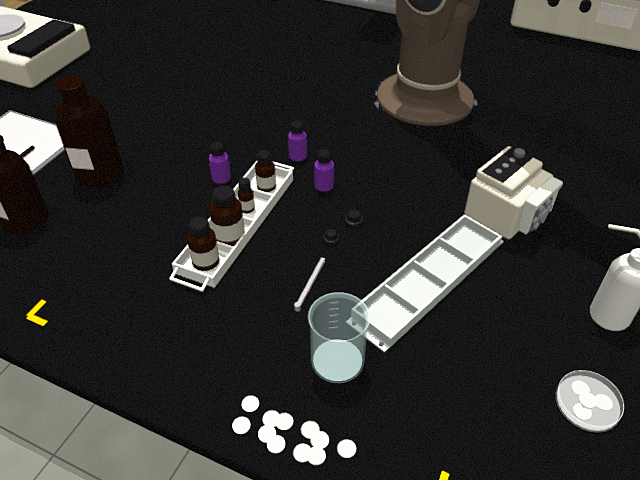

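Top view: the rack runs from about (250,178) to (188,322), with the pump at the near end (160,362) and the beaker at (258,140). The carrier runs from (404,165) to (411,322). Its bottles from far to near, with caps at (411,172), (408,210), (411,258) and (411,296), look like sizes 2, 1, 4 and 3. The purple decoys and loose caps stand beside it.

```bash
cat > h.py <<'E'
import numpy as np,cv2
class Cam:
    def __init__(s,d): s.K,s.D,s.R,s.t=[np.array(d[k],float) for k in("intrinsics","D","R","t")]
    def plane(s,uv,z):
        p=cv2.undistortPoints(np.array(uv,float).reshape(-1,1,2),s.K,s.D)[:,0]
        r=np.c_[p,np.ones(len(p))]@s.R; c=-s.R.T@s.t
        return c+r*((z-c[2])/r[:,2])[:,None]
    def px(s,X): return cv2.projectPoints(np.array(X,float).reshape(-1,3),cv2.Rodrigues(s.R)[0],s.t,s.K,s.D)[0][:,0]
E
python3 - <<'E'
from h import *
a=np.load("top0.npz");im=a["pixels"];c=Cam(a)
g=cv2.cvtColor(im,cv2.COLOR_RGB2GRAY)
def show(x,y,w,h):
    cr=im[y:y+h,x:x+w,::-1].astype(float)/255
    return cv2.resize((cr**.5*255).astype('uint8'),None,fx=3.2,fy=3.2,interpolation=cv2.INTER_CUBIC)
cv2.imwrite("pics/crop.png",np.hstack([show(375,150,90,187),show(160,150,120,187)]))
for n,roi in(("rack",(165,160,110,175)),("carrier",(380,150,60,190))):
    x,y,w,h=roi;m=np.zeros_like(g);m[y:y+h,x:x+w]=(g[y:y+h,x:x+w]>130)*255
    if n=="rack":  cv2.circle(m,(262,147),20,0,-1)
    m=cv2.morphologyEx(m,cv2.MORPH_CLOSE,np.ones((3,3)))
    k=max(cv2.findContours(m,0,1)[0],key=cv2.contourArea)
    P=c.plane(k,.024)[:,:2]
    r=cv2.minAreaRect((P*1000).astype('float32'));print(n,r,cv2.boxPoints(r).round(),c.px(np.c_[cv2.boxPoints(r)/1000,[.024]*4]).round())
E
```

```text
rack ((535.2557373046875, 178.41258239746094), (85.79396057128906, 320.50970458984375), 69.96752166748047) [[370. 193.]
 [671.  83.]
 [701. 164.]
 [399. 274.]] [[205. 336.]
 [269. 180.]
 [229. 165.]
 [163. 319.]]
carrier ((550.8629150390625, -182.10902404785156), (344.6941223144531, 82.10464477539062), 1.1151878833770752) [[ 378. -144.]
 [ 379. -227.]
 [ 724. -220.]
 [ 722. -138.]] [[389. 334.]
 [434. 333.]
 [424. 155.]
 [382. 155.]]
```

View pics/crop.png

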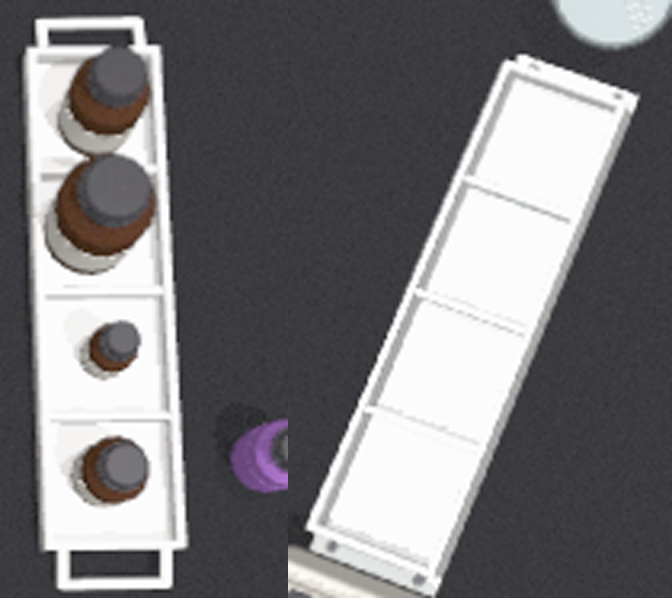

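```bash
cat > m.py <<'E'
from h import *
a=np.load("top0.npz");c=Cam(a);b=np.load("scene0.npz");s=Cam(b)
L=lambda p:np.array(p)/3.2+[375,150]; Rr=lambda p:(np.array(p)-[288,0])/3.2+[160,150]
B={}
for n,uv,h in((2,(120,73),.098),(1,(117,185),.110),(4,(121,338),.074),(3,(124,466),.086)): B[n]=c.plane(L(uv),h)[0]
W=c.plane(Rr([[465,179],[572,220],[415,292],[525,333],[367,406],[480,442]]),.021)
mid=(W[::2]+W[1::2])/2; ctr=mid.mean(0); d=mid[0]-mid[2]; print("pitch",np.linalg.norm(d)/2,"len",np.linalg.norm(W[::2]-W[1::2],axis=1)); d/=np.linalg.norm(d)
print("ctr",ctr,"yaw",np.degrees(np.arctan2(d[1],d[0])))
cl=c.plane(L([[45,295],[163,290],[50,422],[173,415]]),.024);print("carrier walls",cl.round(4).tolist(),"mid/yaw",(cl[:2].mean(0)-cl[2:].mean(0)).round(4))
e=c.plane(Rr([[506,62],[310,530]]),.024);ed=e[0]-e[1];print("left edge len",np.linalg.norm(ed),"yaw",np.degrees(np.arctan2(ed[1],ed[0])))
bays={k:ctr+d*x for k,x in zip((1,2,3,4),(-.1125,-.0375,.0375,.1125))}
for k in B: print(k,B[k].round(4),bays[k].round(4))
im=(b["pixels"][:,:,::-1]/255.)**.6*255
im=im.astype('uint8')[120:360,160:520].copy();im=cv2.resize(im,None,fx=2.2,fy=2.2)
def mk(X,col):
    for p in s.px(X): cv2.drawMarker(im,tuple(int(v) for v in (p-[160,120])*2.2),col,0,10,1)
for k in B: 
    mk(B[k],(0,255,0)); q=bays[k].copy();q[2]=.004;mk(q,(0,0,255))
cv2.imwrite("pics/chk.png",im)
E
python3 m.py
```

```text
pitch 0.07266660497914235 len [0.07070431 0.07141556 0.07109523]
ctr [0.53689691 0.17941318 0.021     ] yaw -20.124031734150485
carrier walls [[0.5483, -0.1478, 0.024], [0.5518, -0.2179, 0.024], [0.4727, -0.1494, 0.024], [0.4773, -0.2214, 0.024]] mid/yaw [0.075  0.0026 0.    ]
left edge len 0.302520537848583 yaw -19.498944553792292
2 [ 0.6604 -0.1822  0.098 ] [0.5017 0.1923 0.021 ]
1 [ 0.5924 -0.1765  0.11  ] [0.4313 0.2181 0.021 ]
4 [ 0.5144 -0.183   0.074 ] [0.6425 0.1407 0.021 ]
3 [ 0.4424 -0.1806  0.086 ] [0.5721 0.1665 0.021 ]
```

View pics/chk.png

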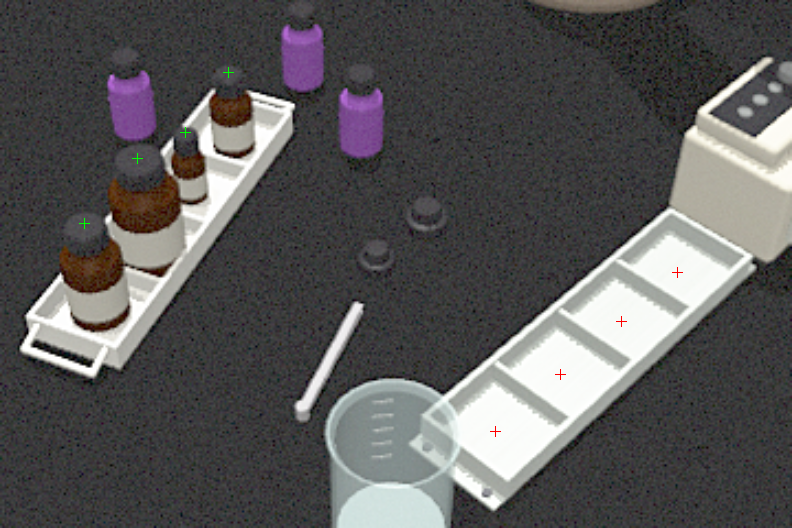

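Reprojected into the scene view, the cap marks sit on the four caps, e.g. (137,158) for bottle_1. The bay marks sit mid-floor in the four bays, with the pump end at upper right. The two views agree, so I'm moving now.

Request:
drive_tool:
  series:
    - {"rz": -0.061,"hand": 1}
    - {"rz": -0.061}
    - {"rz": -0.061}
    - {"rz": -0.061}
    - {"dx": -0.4,"dy": -0.9}
    - {"dx": -0.4,"dy": -0.9}
    - {"dx": -0.4,"dy": -0.9}
    - {"dx": -0.4,"dy": -0.9}
    - {"dx": -0.4,"dy": -0.9}
    - {"dx": -0.4,"dy": -0.9}
    - {"dx": -0.4,"dy": -0.9}
    - {"dx": -0.4,"dy": -0.9}
  squeeze: 20

```text
invalid input at $.series[0]: expected keys dx, dy, dz, rx, ry, rz, hand
```

Request:
drive_tool:
  series:
    - {"dx": -0.4,"dy": -0.9}
    - {"dx": -0.4,"dy": -0.9}
    - {"dx": -0.4,"dy": -0.9}
    - {"dx": -0.4,"dy": -0.9}
    - {"dx": -0.4,"dy": -0.9}
    - {"dx": -0.4,"dy": -0.9}
    - {"dx": -0.4,"dy": -0.9}
    - {"dx": -0.4,"dy": -0.9}
    - {"dx": -0.4,"dy": -0.9}
    - {"dx": -0.4,"dy": -0.9}
    - {"dx": -0.4,"dy": -0.9}
    - {"dx": -0.4,"dy": -0.9}

```text
invalid input at $.series[0]: expected keys dx, dy, dz, rx, ry, rz, hand
```

```bash
cat > go.py <<'E'
import sys,numpy as np
from scipy.spatial.transform import Rotation as R
from station import robot
# usage: go.py x y z yaw(deg of tool x): turn first (rz total), then shift in the turned frame; totals in move units
x,y,z,yaw=map(float,sys.argv[1:5]);o=robot.get_obs()
r=R.from_quat(o["ee_rot"]);T=R.from_euler("z",yaw,degrees=True)*R.from_euler("x",np.pi)
d=T.inv().apply(np.array([x,y,z])-o["eef_pos"])/.025
print("t",round(o["time"],2),"pos",np.round(o["eef_pos"],4),"F",np.round(o["force"],1),"w",round(o["gripper_width"]*88,1),"gf",round(o["gripper_force"],1))
print("turn",((r.inv()*T).as_rotvec()/(np.pi/2)).round(3),"shift",d.round(2))
E
python3 go.py .592 -.1765 .17 182
```

```text
t 0.1 pos [0.2146 0.5865 0.191 ] F [-0.2  0.  -0. ] w 87.7 gf 0.0
turn [-0.001 -0.    -0.246] shift [-14.02 -31.03   0.84]
```

Request:
drive_tool:
  series:
    - {"dx": 0,"dy": 0,"dz": 0,"rx": 0,"ry": 0,"rz": -0.0615,"hand": 1}
    - {"dx": 0,"dy": 0,"dz": 0,"rx": 0,"ry": 0,"rz": -0.0615,"hand": 1}
    - {"dx": 0,"dy": 0,"dz": 0,"rx": 0,"ry": 0,"rz": -0.0615,"hand": 1}
    - {"dx": 0,"dy": 0,"dz": 0,"rx": 0,"ry": 0,"rz": -0.0615,"hand": 1}
    - {"dx": -0.4,"dy": -0.9,"dz": 0,"rx": 0,"ry": 0,"rz": 0,"hand": 1}
    - {"dx": -0.4,"dy": -0.9,"dz": 0,"rx": 0,"ry": 0,"rz": 0,"hand": 1}
    - {"dx": -0.4,"dy": -0.9,"dz": 0,"rx": 0,"ry": 0,"rz": 0,"hand": 1}
    - {"dx": -0.4,"dy": -0.9,"dz": 0,"rx": 0,"ry": 0,"rz": 0,"hand": 1}
    - {"dx": -0.4,"dy": -0.9,"dz": 0,"rx": 0,"ry": 0,"rz": 0,"hand": 1}
    - {"dx": -0.4,"dy": -0.9,"dz": 0,"rx": 0,"ry": 0,"rz": 0,"hand": 1}
    - {"dx": -0.4,"dy": -0.9,"dz": 0,"rx": 0,"ry": 0,"rz": 0,"hand": 1}
    - {"dx": -0.4,"dy": -0.9,"dz": 0,"rx": 0,"ry": 0,"rz": 0,"hand": 1}
  squeeze: 20

```text
time: 1.1
eef_pos: [0.3014, 0.4085, 0.1914]
ee_rot: [-0.018, 1.0, -0.0, -0.0]
force: [0.7, 0.4, -1.0]
gripper_width: 0.998
gripper_force: 0.0
```

Request:
drive_tool:
  series:
    - {"dx": -0.4,"dy": -0.9,"dz": 0,"rx": 0,"ry": 0,"rz": 0,"hand": 1}
    - {"dx": -0.4,"dy": -0.9,"dz": 0,"rx": 0,"ry": 0,"rz": 0,"hand": 1}
    - {"dx": -0.4,"dy": -0.9,"dz": 0,"rx": 0,"ry": 0,"rz": 0,"hand": 1}
    - {"dx": -0.4,"dy": -0.9,"dz": 0,"rx": 0,"ry": 0,"rz": 0,"hand": 1}
    - {"dx": -0.4,"dy": -0.9,"dz": 0,"rx": 0,"ry": 0,"rz": 0,"hand": 1}
    - {"dx": -0.4,"dy": -0.9,"dz": 0,"rx": 0,"ry": 0,"rz": 0,"hand": 1}
    - {"dx": -0.4,"dy": -0.9,"dz": 0,"rx": 0,"ry": 0,"rz": 0,"hand": 1}
    - {"dx": -0.4,"dy": -0.9,"dz": 0,"rx": 0,"ry": 0,"rz": 0,"hand": 1}
    - {"dx": -0.4,"dy": -0.9,"dz": 0,"rx": 0,"ry": 0,"rz": 0,"hand": 1}
    - {"dx": -0.4,"dy": -0.9,"dz": 0,"rx": 0,"ry": 0,"rz": 0,"hand": 1}
    - {"dx": -0.4,"dy": -0.9,"dz": 0,"rx": 0,"ry": 0,"rz": 0,"hand": 1}
    - {"dx": -0.4,"dy": -0.9,"dz": 0,"rx": 0,"ry": 0,"rz": 0,"hand": 1}

```text
time: 2.1
eef_pos: [0.4308, 0.1431, 0.1916]
ee_rot: [-0.018, 1.0, -0.0, -0.0]
force: [0.0, -0.1, 0.2]
gripper_width: 0.999
gripper_force: 0.0
```

```bash
python3 go.py .592 -.1765 .17 182
```

```text
t 2.1 pos [0.4308 0.1431 0.1916] F [ 0.  -0.1  0.2] w 87.9 gf 0.0
turn [-0. -0.  0.] shift [ -6.   -13.     0.86]
```

Request:
drive_tool:
  series:
    - {"dx": -0.5,"dy": -1,"dz": 0,"rx": 0,"ry": 0,"rz": 0,"hand": 1}
    - {"dx": -0.5,"dy": -1,"dz": 0,"rx": 0,"ry": 0,"rz": 0,"hand": 1}
    - {"dx": -0.5,"dy": -1,"dz": 0,"rx": 0,"ry": 0,"rz": 0,"hand": 1}
    - {"dx": -0.5,"dy": -1,"dz": 0,"rx": 0,"ry": 0,"rz": 0,"hand": 1}
    - {"dx": -0.5,"dy": -1,"dz": 0,"rx": 0,"ry": 0,"rz": 0,"hand": 1}
    - {"dx": -0.5,"dy": -1,"dz": 0,"rx": 0,"ry": 0,"rz": 0,"hand": 1}
    - {"dx": -0.5,"dy": -1,"dz": 0,"rx": 0,"ry": 0,"rz": 0,"hand": 1}
    - {"dx": -0.5,"dy": -1,"dz": 0,"rx": 0,"ry": 0,"rz": 0,"hand": 1}
    - {"dx": -0.5,"dy": -1,"dz": 0,"rx": 0,"ry": 0,"rz": 0,"hand": 1}
    - {"dx": -0.5,"dy": -1,"dz": 0,"rx": 0,"ry": 0,"rz": 0,"hand": 1}
    - {"dx": -0.5,"dy": -1,"dz": 0,"rx": 0,"ry": 0,"rz": 0,"hand": 1}
    - {"dx": -0.5,"dy": -1,"dz": 0,"rx": 0,"ry": 0,"rz": 0,"hand": 1}

```text
time: 3.1
eef_pos: [0.5915, -0.1512, 0.1913]
ee_rot: [-0.018, 1.0, 0.0, -0.0]
force: [-0.0, 1.2, -0.1]
gripper_width: 1.0
gripper_force: 0.0
```

Request:
drive_tool:
  series:
    - {"dx": 0,"dy": -0.5,"dz": 0.4,"rx": 0,"ry": 0,"rz": 0,"hand": 1}
    - {"dx": 0,"dy": -0.5,"dz": 0.4,"rx": 0,"ry": 0,"rz": 0,"hand": 1}
    - {"dx": 0,"dy": 0,"dz": 0,"rx": 0,"ry": 0,"rz": 0,"hand": 1}
    - {"dx": 0,"dy": 0,"dz": 0,"rx": 0,"ry": 0,"rz": 0,"hand": 1}
    - {"dx": 0,"dy": 0,"dz": 0,"rx": 0,"ry": 0,"rz": 0,"hand": 1}

```text
time: 3.52
eef_pos: [0.5923, -0.174, 0.1719]
ee_rot: [-0.018, 1.0, 0.0, -0.0]
force: [0.3, 0.6, 0.1]
gripper_width: 1.002
gripper_force: 0.0
```

```bash
python3 go.py .592 -.1765 .038 182
```

```text
t 3.52 pos [ 0.5923 -0.174   0.1719] F [0.3 0.6 0.1] w 88.1 gf 0.0
turn [ 0.    -0.     0.001] shift [ 0.01 -0.1   5.36]
```

Request:
drive_tool:
  series:
    - {"dx": 0,"dy": -0.1,"dz": 0.6,"rx": 0,"ry": 0,"rz": 0,"hand": 1}
    - {"dx": 0,"dy": 0,"dz": 0.6,"rx": 0,"ry": 0,"rz": 0,"hand": 1}
    - {"dx": 0,"dy": 0,"dz": 0.6,"rx": 0,"ry": 0,"rz": 0,"hand": 1}
    - {"dx": 0,"dy": 0,"dz": 0.6,"rx": 0,"ry": 0,"rz": 0,"hand": 1}
    - {"dx": 0,"dy": 0,"dz": 0.6,"rx": 0,"ry": 0,"rz": 0,"hand": 1}
    - {"dx": 0,"dy": 0,"dz": 0.6,"rx": 0,"ry": 0,"rz": 0,"hand": 1}
    - {"dx": 0,"dy": 0,"dz": 0.6,"rx": 0,"ry": 0,"rz": 0,"hand": 1}
    - {"dx": 0,"dy": 0,"dz": 0.6,"rx": 0,"ry": 0,"rz": 0,"hand": 1}
    - {"dx": 0,"dy": 0,"dz": 0.56,"rx": 0,"ry": 0,"rz": 0,"hand": 1}
    - {"dx": 0,"dy": 0,"dz": 0,"rx": 0,"ry": 0,"rz": 0,"hand": 1}

```text
time: 4.35
eef_pos: [0.5912, -0.1754, 0.0359]
ee_rot: [-0.019, 1.0, 0.001, -0.001]
force: [0.4, -0.1, -0.9]
gripper_width: 1.0
gripper_force: 0.0
```

Request:
drive_tool:
  series:
    - {"dx": 0,"dy": 0,"dz": 0,"rx": 0,"ry": 0,"rz": 0,"hand": 0.7}
    - {"dx": 0,"dy": 0,"dz": 0,"rx": 0,"ry": 0,"rz": 0,"hand": 0.65}
    - {"dx": 0,"dy": 0,"dz": 0,"rx": 0,"ry": 0,"rz": 0,"hand": 0.5}
    - {"dx": 0,"dy": 0,"dz": 0,"rx": 0,"ry": 0,"rz": 0,"hand": 0.4}
    - {"dx": 0,"dy": 0,"dz": 0,"rx": 0,"ry": 0,"rz": 0,"hand": 0.3}
    - {"dx": 0,"dy": 0,"dz": 0,"rx": 0,"ry": 0,"rz": 0,"hand": 0.3}
  squeeze: 20

```text
time: 4.85
eef_pos: [0.5928, -0.1774, 0.0385]
ee_rot: [-0.018, 1.0, 0.0, 0.001]
force: [-0.4, -0.0, 3.7]
gripper_width: 0.631
gripper_force: 20.0
```

```bash
python3 go.py .4313 .2181 .14 160
```

```text
t 4.85 pos [ 0.5928 -0.1774  0.0385] F [-0.4 -0.   3.7] w 55.5 gf 20.0
turn [0.    0.001 0.245] shift [11.48 12.66 -4.06]
```

Request:
drive_tool:
  series:
    - {"dx": 0,"dy": 0,"dz": -0.2,"rx": 0,"ry": 0,"rz": 0,"hand": 0.3}
    - {"dx": 0,"dy": 0,"dz": -0.5,"rx": 0,"ry": 0,"rz": 0,"hand": 0.3}
    - {"dx": 0,"dy": 0,"dz": -0.6,"rx": 0,"ry": 0,"rz": 0,"hand": 0.3}
    - {"dx": 0,"dy": 0,"dz": -0.6,"rx": 0,"ry": 0,"rz": 0,"hand": 0.3}
    - {"dx": 0,"dy": 0,"dz": -0.6,"rx": 0,"ry": 0,"rz": 0,"hand": 0.3}
    - {"dx": 0,"dy": 0,"dz": -0.6,"rx": 0,"ry": 0,"rz": 0,"hand": 0.3}
    - {"dx": 0,"dy": 0,"dz": -0.5,"rx": 0,"ry": 0,"rz": 0,"hand": 0.3}
    - {"dx": 0,"dy": 0,"dz": -0.4,"rx": 0,"ry": 0,"rz": 0,"hand": 0.3}
    - {"dx": 0,"dy": 0,"dz": 0,"rx": 0,"ry": 0,"rz": 0.061,"hand": 0.3}
    - {"dx": 0,"dy": 0,"dz": 0,"rx": 0,"ry": 0,"rz": 0.061,"hand": 0.3}
    - {"dx": 0,"dy": 0,"dz": 0,"rx": 0,"ry": 0,"rz": 0.061,"hand": 0.3}
    - {"dx": 0,"dy": 0,"dz": 0,"rx": 0,"ry": 0,"rz": 0.061,"hand": 0.3}

```text
time: 5.85
eef_pos: [0.5921, -0.1776, 0.1381]
ee_rot: [0.175, 0.985, 0.0, -0.0]
force: [-0.3, 0.9, -3.7]
gripper_width: 0.629
gripper_force: 20.0
```

Request:
drive_tool:
  series:
    - {"dx": 0.3,"dy": 0.3,"dz": 0,"rx": 0,"ry": 0,"rz": 0,"hand": 0.3}
    - {"dx": 0.5,"dy": 0.55,"dz": 0,"rx": 0,"ry": 0,"rz": 0,"hand": 0.3}
    - {"dx": 0.5,"dy": 0.55,"dz": 0,"rx": 0,"ry": 0,"rz": 0,"hand": 0.3}
    - {"dx": 0.5,"dy": 0.55,"dz": 0,"rx": 0,"ry": 0,"rz": 0,"hand": 0.3}
    - {"dx": 0.5,"dy": 0.55,"dz": 0,"rx": 0,"ry": 0,"rz": 0,"hand": 0.3}
    - {"dx": 0.5,"dy": 0.55,"dz": 0,"rx": 0,"ry": 0,"rz": 0,"hand": 0.3}
    - {"dx": 0.5,"dy": 0.55,"dz": 0,"rx": 0,"ry": 0,"rz": 0,"hand": 0.3}
    - {"dx": 0.5,"dy": 0.55,"dz": 0,"rx": 0,"ry": 0,"rz": 0,"hand": 0.3}
    - {"dx": 0.5,"dy": 0.55,"dz": 0,"rx": 0,"ry": 0,"rz": 0,"hand": 0.3}
    - {"dx": 0.5,"dy": 0.55,"dz": 0,"rx": 0,"ry": 0,"rz": 0,"hand": 0.3}
    - {"dx": 0.5,"dy": 0.55,"dz": 0,"rx": 0,"ry": 0,"rz": 0,"hand": 0.3}
    - {"dx": 0.5,"dy": 0.55,"dz": 0,"rx": 0,"ry": 0,"rz": 0,"hand": 0.3}

```text
time: 6.85
eef_pos: [0.509, 0.0224, 0.138]
ee_rot: [0.171, 0.985, 0.0, -0.0]
force: [0.1, -0.1, -2.9]
gripper_width: 0.633
gripper_force: 20.0
```

Request:
drive_tool:
  series:
    - {"dx": 0.5,"dy": 0.55,"dz": 0,"rx": 0,"ry": 0,"rz": 0,"hand": 0.3}
    - {"dx": 0.5,"dy": 0.55,"dz": 0,"rx": 0,"ry": 0,"rz": 0,"hand": 0.3}
    - {"dx": 0.5,"dy": 0.55,"dz": 0,"rx": 0,"ry": 0,"rz": 0,"hand": 0.3}
    - {"dx": 0.5,"dy": 0.55,"dz": 0,"rx": 0,"ry": 0,"rz": 0,"hand": 0.3}
    - {"dx": 0.5,"dy": 0.55,"dz": 0,"rx": 0,"ry": 0,"rz": 0,"hand": 0.3}
    - {"dx": 0.5,"dy": 0.55,"dz": 0,"rx": 0,"ry": 0,"rz": 0,"hand": 0.3}
    - {"dx": 0.5,"dy": 0.55,"dz": 0,"rx": 0,"ry": 0,"rz": 0,"hand": 0.3}
    - {"dx": 0.5,"dy": 0.55,"dz": 0,"rx": 0,"ry": 0,"rz": 0,"hand": 0.3}
    - {"dx": 0.5,"dy": 0.55,"dz": 0,"rx": 0,"ry": 0,"rz": 0,"hand": 0.3}
    - {"dx": 0.5,"dy": 0.55,"dz": 0,"rx": 0,"ry": 0,"rz": 0,"hand": 0.3}
    - {"dx": 0.2,"dy": 0.25,"dz": 0,"rx": 0,"ry": 0,"rz": 0,"hand": 0.3}
    - {"dx": 0,"dy": 0,"dz": 0,"rx": 0,"ry": 0,"rz": 0,"hand": 0.3}

```text
time: 7.85
eef_pos: [0.4356, 0.2024, 0.1379]
ee_rot: [0.17, 0.985, 0.0, -0.0]
force: [0.8, -0.1, -3.1]
gripper_width: 0.631
gripper_force: 20.0
```

```bash
python3 go.py .4313 .2181 .038 160; python3 -c "
from station import robot;import cv2
cv2.imwrite('pics/s1.png',robot.snapshot('scene')['pixels'][:,:,::-1])"
```

```text
t 7.85 pos [0.4356 0.2024 0.1379] F [ 0.8 -0.1 -3.1] w 55.6 gf 20.0
turn [ 0.    -0.     0.005] shift [0.38 0.53 4.  ]
```

View pics/s1.png

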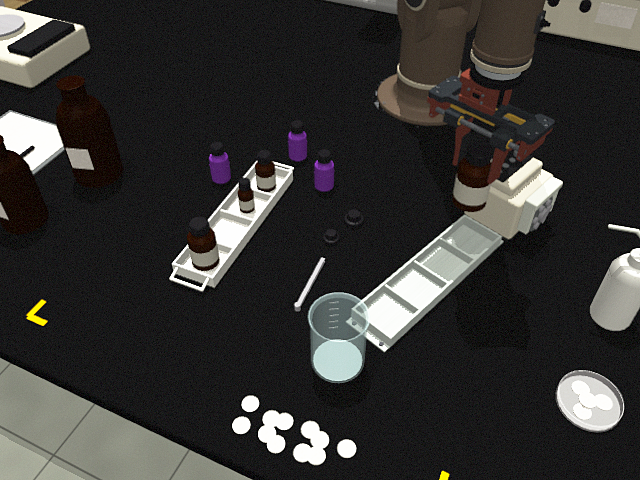

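Bottle_1 is held upright over the pump end of the rack at (470,190), clear of the pump. The other bottles have not moved.

Request:
drive_tool:
  series:
    - {"dx": 0.14,"dy": 0.26,"dz": 0,"rx": 0,"ry": 0,"rz": 0.005,"hand": 0.3}
    - {"dx": 0.14,"dy": 0.26,"dz": 0,"rx": 0,"ry": 0,"rz": 0,"hand": 0.3}
    - {"dx": 0,"dy": 0,"dz": 0.3,"rx": 0,"ry": 0,"rz": 0,"hand": 0.3}
    - {"dx": 0,"dy": 0,"dz": 0.5,"rx": 0,"ry": 0,"rz": 0,"hand": 0.3}
    - {"dx": 0,"dy": 0,"dz": 0.5,"rx": 0,"ry": 0,"rz": 0,"hand": 0.3}
    - {"dx": 0,"dy": 0,"dz": 0.5,"rx": 0,"ry": 0,"rz": 0,"hand": 0.3}
    - {"dx": 0,"dy": 0,"dz": 0.5,"rx": 0,"ry": 0,"rz": 0,"hand": 0.3}
    - {"dx": 0,"dy": 0,"dz": 0.5,"rx": 0,"ry": 0,"rz": 0,"hand": 0.3}
    - {"dx": 0,"dy": 0,"dz": 0.5,"rx": 0,"ry": 0,"rz": 0,"hand": 0.3}
    - {"dx": 0,"dy": 0,"dz": 0.3,"rx": 0,"ry": 0,"rz": 0,"hand": 0.3}
    - {"dx": 0,"dy": 0,"dz": 0.2,"rx": 0,"ry": 0,"rz": 0,"hand": 0.3}
    - {"dx": 0,"dy": 0,"dz": 0,"rx": 0,"ry": 0,"rz": 0,"hand": 0.3}

```text
time: 8.9
eef_pos: [0.4342, 0.2145, 0.0417]
ee_rot: [0.177, 0.984, -0.001, -0.001]
force: [0.3, 0.1, -1.9]
gripper_width: 0.624
gripper_force: 20.0
```

Request:
drive_tool:
  series:
    - {"dx": 0,"dy": 0,"dz": 0.08,"rx": 0,"ry": 0,"rz": 0,"hand": 0.3}
    - {"dx": 0,"dy": 0,"dz": 0.08,"rx": 0,"ry": 0,"rz": 0,"hand": 0.3}
    - {"dx": 0,"dy": 0,"dz": 0,"rx": 0,"ry": 0,"rz": 0,"hand": 0.3}

```text
time: 9.15
eef_pos: [0.4349, 0.2152, 0.0389]
ee_rot: [0.177, 0.984, 0.0, 0.0]
force: [-0.5, 0.6, -2.1]
gripper_width: 0.627
gripper_force: 20.0
```

```bash
python3 go.py .4313 .2181 .038 160
```

```text
t 9.15 pos [0.4349 0.2152 0.0389] F [-0.5  0.6 -2.1] w 55.2 gf 20.0
turn [ 0.     0.    -0.004] shift [0.17 0.06 0.04]
```

Request:
drive_tool:
  series:
    - {"dx": 0,"dy": 0,"dz": 0.04,"rx": 0,"ry": 0,"rz": 0,"hand": 0.3}
    - {"dx": 0,"dy": 0,"dz": 0,"rx": 0,"ry": 0,"rz": 0,"hand": 0.3}
    - {"dx": 0,"dy": 0,"dz": 0,"rx": 0,"ry": 0,"rz": 0,"hand": 0.3}

```text
time: 9.4
eef_pos: [0.4351, 0.2154, 0.0384]
ee_rot: [0.177, 0.984, 0.0, 0.0]
force: [-2.0, -0.7, 3.6]
gripper_width: 0.628
gripper_force: 20.0
```

Bottle_1 has touched the bay floor (force now +3.6 N), so I'm releasing it and backing up.

Request:
drive_tool:
  series:
    - {"dx": 0,"dy": 0,"dz": 0,"rx": 0,"ry": 0,"rz": 0,"hand": 0.7}
    - {"dx": 0,"dy": 0,"dz": 0,"rx": 0,"ry": 0,"rz": 0,"hand": 0.9}
    - {"dx": 0,"dy": 0,"dz": 0,"rx": 0,"ry": 0,"rz": 0,"hand": 0.9}
    - {"dx": 0,"dy": 0,"dz": -0.3,"rx": 0,"ry": 0,"rz": 0,"hand": 0.9}
    - {"dx": 0,"dy": 0,"dz": -0.6,"rx": 0,"ry": 0,"rz": 0,"hand": 0.9}
    - {"dx": 0,"dy": 0,"dz": -0.8,"rx": 0,"ry": 0,"rz": 0,"hand": 0.9}
    - {"dx": 0,"dy": 0,"dz": -0.8,"rx": 0,"ry": 0,"rz": 0,"hand": 0.9}
    - {"dx": 0,"dy": 0,"dz": -0.8,"rx": 0,"ry": 0,"rz": 0,"hand": 0.9}
    - {"dx": 0,"dy": 0,"dz": -0.8,"rx": 0,"ry": 0,"rz": 0,"hand": 0.9}
    - {"dx": 0,"dy": 0,"dz": -0.8,"rx": 0,"ry": 0,"rz": 0,"hand": 0.9}
    - {"dx": 0,"dy": 0,"dz": -0.1,"rx": 0,"ry": 0,"rz": 0,"hand": 0.9}
    - {"dx": 0,"dy": 0,"dz": 0,"rx": 0,"ry": 0,"rz": 0,"hand": 0.9}

```text
time: 10.4
eef_pos: [0.4354, 0.2156, 0.1642]
ee_rot: [0.177, 0.984, 0.001, 0.001]
force: [-0.4, -0.7, -0.6]
gripper_width: 0.9
gripper_force: 0.0
```

```bash
python3 go.py .6604 -.1822 .163 182
```

```text
t 10.4 pos [0.4354 0.2156 0.1642] F [-0.4 -0.7 -0.6] w 79.2 gf 0.0
turn [ 0.001  0.001 -0.249] shift [ -8.44 -16.22   0.05]
```

Request:
drive_tool:
  series:
    - {"dx": 0,"dy": 0,"dz": 0,"rx": 0,"ry": 0,"rz": -0.062,"hand": 0.9}
    - {"dx": 0,"dy": 0,"dz": 0,"rx": 0,"ry": 0,"rz": -0.062,"hand": 0.9}
    - {"dx": 0,"dy": 0,"dz": 0,"rx": 0,"ry": 0,"rz": -0.062,"hand": 0.9}
    - {"dx": 0,"dy": 0,"dz": 0,"rx": 0,"ry": 0,"rz": -0.062,"hand": 0.9}
    - {"dx": -0.42,"dy": -0.81,"dz": 0,"rx": 0,"ry": 0,"rz": 0,"hand": 0.9}
    - {"dx": -0.42,"dy": -0.81,"dz": 0,"rx": 0,"ry": 0,"rz": 0,"hand": 0.9}
    - {"dx": -0.42,"dy": -0.81,"dz": 0,"rx": 0,"ry": 0,"rz": 0,"hand": 0.9}
    - {"dx": -0.42,"dy": -0.81,"dz": 0,"rx": 0,"ry": 0,"rz": 0,"hand": 0.9}
    - {"dx": -0.42,"dy": -0.81,"dz": 0,"rx": 0,"ry": 0,"rz": 0,"hand": 0.9}
    - {"dx": -0.42,"dy": -0.81,"dz": 0,"rx": 0,"ry": 0,"rz": 0,"hand": 0.9}
    - {"dx": -0.42,"dy": -0.81,"dz": 0,"rx": 0,"ry": 0,"rz": 0,"hand": 0.9}
    - {"dx": -0.42,"dy": -0.81,"dz": 0,"rx": 0,"ry": 0,"rz": 0,"hand": 0.9}

```text
time: 11.4
eef_pos: [0.5238, 0.0549, 0.1615]
ee_rot: [-0.017, 1.0, -0.0, -0.001]
force: [-0.3, 0.4, -0.5]
gripper_width: 0.901
gripper_force: 0.0
```

Request:
drive_tool:
  series:
    - {"dx": -0.42,"dy": -0.81,"dz": 0,"rx": 0,"ry": 0,"rz": 0,"hand": 0.9}
    - {"dx": -0.42,"dy": -0.81,"dz": 0,"rx": 0,"ry": 0,"rz": 0,"hand": 0.9}
    - {"dx": -0.42,"dy": -0.81,"dz": 0,"rx": 0,"ry": 0,"rz": 0,"hand": 0.9}
    - {"dx": -0.42,"dy": -0.81,"dz": 0,"rx": 0,"ry": 0,"rz": 0,"hand": 0.9}
    - {"dx": -0.42,"dy": -0.81,"dz": 0,"rx": 0,"ry": 0,"rz": 0,"hand": 0.9}
    - {"dx": -0.42,"dy": -0.81,"dz": 0,"rx": 0,"ry": 0,"rz": 0,"hand": 0.9}
    - {"dx": -0.42,"dy": -0.81,"dz": 0,"rx": 0,"ry": 0,"rz": 0,"hand": 0.9}
    - {"dx": -0.42,"dy": -0.81,"dz": 0,"rx": 0,"ry": 0,"rz": 0,"hand": 0.9}
    - {"dx": -0.42,"dy": -0.81,"dz": 0,"rx": 0,"ry": 0,"rz": 0,"hand": 0.9}
    - {"dx": -0.42,"dy": -0.81,"dz": 0,"rx": 0,"ry": 0,"rz": 0,"hand": 0.9}
    - {"dx": -0.2,"dy": -0.4,"dz": 0,"rx": 0,"ry": 0,"rz": 0,"hand": 0.9}
    - {"dx": -0.2,"dy": -0.4,"dz": 0,"rx": 0,"ry": 0,"rz": 0,"hand": 0.9}

```text
time: 12.4
eef_pos: [0.6462, -0.1633, 0.1612]
ee_rot: [-0.016, 1.0, 0.0, -0.001]
force: [-0.1, -0.3, -0.5]
gripper_width: 0.902
gripper_force: 0.0
```

Request:
drive_tool:
  series:
    - {"dx": 0,"dy": 0,"dz": 0,"rx": 0,"ry": 0,"rz": 0,"hand": 0.9}
    - {"dx": 0,"dy": 0,"dz": 0,"rx": 0,"ry": 0,"rz": 0,"hand": 0.9}
    - {"dx": 0,"dy": 0,"dz": 0,"rx": 0,"ry": 0,"rz": 0,"hand": 0.9}

```text
time: 12.65
eef_pos: [0.6463, -0.1609, 0.1624]
ee_rot: [-0.018, 1.0, 0.0, -0.0]
force: [-0.2, 0.2, 0.0]
gripper_width: 0.902
gripper_force: 0.0
```

```bash
python3 go.py .6604 -.1822 .034 182;  python3 - <<'E'
from station import robot
from h import *
d=robot.snapshot('top');c=Cam(d);im=d['pixels'][:,:,::-1]
q=lambda x,y,w,h:cv2.resize(((im[y:y+h,x:x+w]/255.)**.5*255).astype('uint8'),None,fx=3.2,fy=3.2)
cv2.imwrite('pics/t2.png',np.hstack([q(375,130,100,187),q(140,150,140,187)]))
E
```

```text
t 12.65 pos [ 0.6463 -0.1609  0.1624] F [-0.2  0.2  0. ] w 79.4 gf 0.0
turn [ 0.001 -0.     0.   ] shift [-0.53 -0.87  5.14]
```

View pics/t2.png

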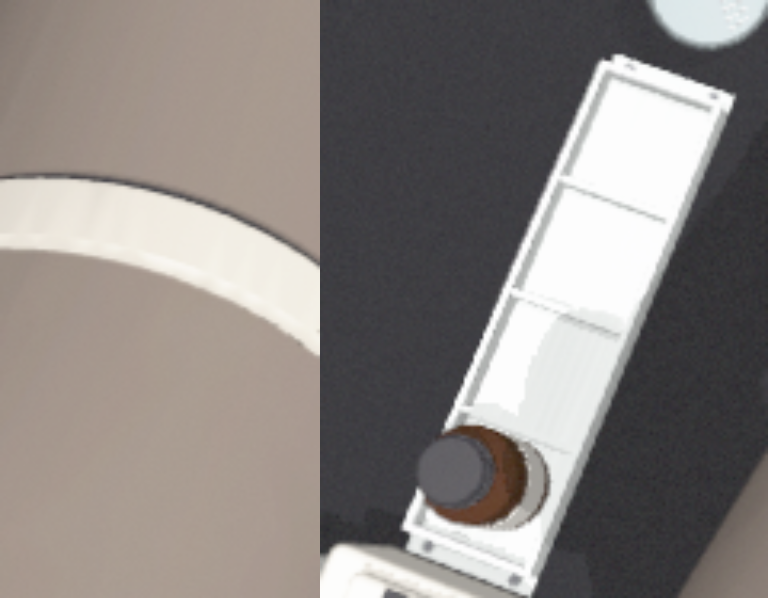

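Bottle_1 stands upright inside the pump-end bay, with its cap at crop (455,468). The arm hides the carrier.

Request:
drive_tool:
  series:
    - {"dx": -0.26,"dy": -0.43,"dz": 0,"rx": 0,"ry": 0,"rz": 0,"hand": 0.9}
    - {"dx": -0.26,"dy": -0.43,"dz": 0,"rx": 0,"ry": 0,"rz": 0,"hand": 0.9}
    - {"dx": 0,"dy": 0,"dz": 0.3,"rx": 0,"ry": 0,"rz": 0,"hand": 0.9}
    - {"dx": 0,"dy": 0,"dz": 0.6,"rx": 0,"ry": 0,"rz": 0,"hand": 0.9}
    - {"dx": 0,"dy": 0,"dz": 0.6,"rx": 0,"ry": 0,"rz": 0,"hand": 0.9}
    - {"dx": 0,"dy": 0,"dz": 0.6,"rx": 0,"ry": 0,"rz": 0,"hand": 0.9}
    - {"dx": 0,"dy": 0,"dz": 0.6,"rx": 0,"ry": 0,"rz": 0,"hand": 0.9}
    - {"dx": 0,"dy": 0,"dz": 0.6,"rx": 0,"ry": 0,"rz": 0,"hand": 0.9}
    - {"dx": 0,"dy": 0,"dz": 0.6,"rx": 0,"ry": 0,"rz": 0,"hand": 0.9}
    - {"dx": 0,"dy": 0,"dz": 0.6,"rx": 0,"ry": 0,"rz": 0,"hand": 0.9}
    - {"dx": 0,"dy": 0,"dz": 0.6,"rx": 0,"ry": 0,"rz": 0,"hand": 0.9}
    - {"dx": 0,"dy": 0,"dz": 0,"rx": 0,"ry": 0,"rz": 0,"hand": 0.9}

```text
time: 13.7
eef_pos: [0.6579, -0.1811, 0.0317]
ee_rot: [-0.018, 1.0, 0.001, -0.003]
force: [0.1, 0.9, 0.4]
gripper_width: 0.901
gripper_force: 0.0
```

Request:
drive_tool:
  series:
    - {"dx": 0,"dy": 0,"dz": 0,"rx": 0,"ry": 0,"rz": 0,"hand": 0.7}
    - {"dx": 0,"dy": 0,"dz": 0,"rx": 0,"ry": 0,"rz": 0,"hand": 0.55}
    - {"dx": 0,"dy": 0,"dz": 0,"rx": 0,"ry": 0,"rz": 0,"hand": 0.4}
    - {"dx": 0,"dy": 0,"dz": 0,"rx": 0,"ry": 0,"rz": 0,"hand": 0.3}
    - {"dx": 0,"dy": 0,"dz": 0,"rx": 0,"ry": 0,"rz": 0,"hand": 0.2}
    - {"dx": 0,"dy": 0,"dz": 0,"rx": 0,"ry": 0,"rz": 0,"hand": 0.2}
  squeeze: 20

```text
time: 14.2
eef_pos: [0.661, -0.1829, 0.0362]
ee_rot: [-0.017, 1.0, 0.0, 0.001]
force: [-1.2, 2.3, 8.2]
gripper_width: 0.482
gripper_force: 3.6
```

```bash
python3 go.py .5025 .192 .14 160
```

```text
t 14.2 pos [ 0.661  -0.1829  0.0362] F [-1.2  2.3  8.2] w 42.4 gf 3.6
turn [0.001 0.001 0.244] shift [11.09 11.92 -4.15]
```

```bash
python3 - <<'E'
from station import robot
from h import *
d=robot.snapshot('scene');im=d['pixels'][:,:,::-1]
cv2.imwrite('pics/s2.png',cv2.resize(((im[100:310,120:380]/255.)**.6*255).astype('uint8'),None,fx=2.6,fy=2.6))
E
python3 go.py .5025 .192 .14 160
```

```text
t 14.25 pos [ 0.6611 -0.1832  0.0362] F [-1.8  3.5  8.5] w 38.7 gf 4.8
turn [0.    0.001 0.244] shift [11.09 11.94 -4.15]
```

View pics/s2.png

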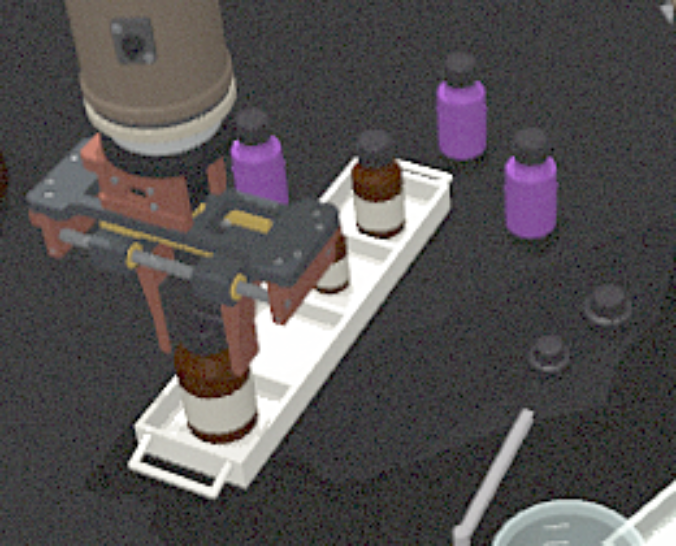

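The fingers are sliding off the near side of bottle_2, which stands further out at crop (215,395). I'll open, raise and measure it again.

Request:
drive_tool:
  series:
    - {"dx": 0,"dy": 0,"dz": 0,"rx": 0,"ry": 0,"rz": 0,"hand": 0.6}
    - {"dx": 0,"dy": 0,"dz": 0,"rx": 0,"ry": 0,"rz": 0,"hand": 0.9}
    - {"dx": 0,"dy": 0,"dz": 0,"rx": 0,"ry": 0,"rz": 0,"hand": 0.9}
    - {"dx": 0,"dy": 0,"dz": 0,"rx": 0,"ry": 0,"rz": 0,"hand": 0.9}
    - {"dx": 0,"dy": 0,"dz": -0.5,"rx": 0,"ry": 0,"rz": 0,"hand": 0.9}
    - {"dx": 0,"dy": 0,"dz": -0.8,"rx": 0,"ry": 0,"rz": 0,"hand": 0.9}
    - {"dx": 0,"dy": 0,"dz": -0.8,"rx": 0,"ry": 0,"rz": 0,"hand": 0.9}
    - {"dx": 0,"dy": 0,"dz": -0.8,"rx": 0,"ry": 0,"rz": 0,"hand": 0.9}
    - {"dx": 0,"dy": 0,"dz": -0.8,"rx": 0,"ry": 0,"rz": 0,"hand": 0.9}
    - {"dx": 0,"dy": 0,"dz": -0.8,"rx": 0,"ry": 0,"rz": 0,"hand": 0.9}
    - {"dx": 0,"dy": 0,"dz": -0.8,"rx": 0,"ry": 0,"rz": 0,"hand": 0.9}
    - {"dx": 0,"dy": 0,"dz": 0,"rx": 0,"ry": 0,"rz": 0,"hand": 0.9}

```text
time: 15.25
eef_pos: [0.662, -0.1842, 0.1724]
ee_rot: [-0.017, 1.0, -0.001, 0.003]
force: [1.3, -0.2, 1.2]
gripper_width: 0.901
gripper_force: 0.0
```

```bash
python3 - <<'E'
from station import robot
from h import *
d=robot.snapshot('scene');im=d['pixels'][:,:,::-1];np.savez('scene2.npz',**d)
cv2.imwrite('pics/s3.png',cv2.resize(((im[180:310,150:330]/255.)**.6*255).astype('uint8'),None,fx=4,fy=4,interpolation=cv2.INTER_CUBIC))
E
python3 go.py .5025 .192 .14 160
```

```text
t 15.3 pos [ 0.6613 -0.1838  0.1701] F [ 0.5 -0.6 -0.5] w 79.2 gf 0.0
turn [-0.     0.002  0.244] shift [11.11 11.95  1.21]
```

View pics/s3.png

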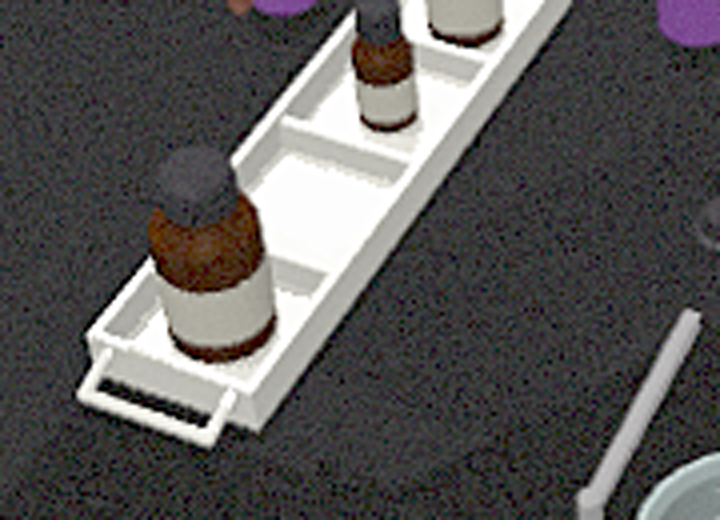

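```bash
python3 - <<'E'
from h import *
s=Cam(np.load('scene2.npz'));f=lambda p:np.array(p)/4.+[150,180]
print('cap',s.plane(f([198,175]),.098),'base',s.plane(f([222,322]),.004))
# other bottles, initial: cap from scene crop chk (2.2, origin 160,120)
g=lambda p:np.array(p)/2.2+[160,120]
for n,t,z in((2,(84,225),.098),(1,(137,160),.11),(4,(185,133),.074),(3,(229,78),.086)):print(n,s.plane(g(t),z)[0])
print('b4 base',s.plane(f([388,111]),.004),'walls',s.plane(f([[283,118],[410,160],[325,280],[418,43],[490,65]]),.024))
p=s.px([[.667,-.184,.098],[.667,-.184,.004]]);print('vertical',(p-[150,180])*4)
E
```

```text
cap [[ 0.66370434 -0.17777787  0.098     ]] base [[ 0.65976459 -0.18345269  0.004     ]]
2 [ 0.66167664 -0.18160662  0.098     ]
1 [ 0.59415565 -0.17575257  0.11      ]
4 [ 0.51495049 -0.18291879  0.074     ]
3 [ 0.44866233 -0.17714959  0.086     ]
b4 base [[ 0.51203388 -0.18530963  0.004     ]] walls [[ 0.5546535  -0.21430386  0.024     ]
 [ 0.55469853 -0.14769585  0.024     ]
 [ 0.6350499  -0.14420264  0.024     ]
 [ 0.48288246 -0.18370521  0.024     ]
 [ 0.48255114 -0.14532783  0.024     ]]
vertical [[180.47560422 175.67340022]
 [211.83785698 332.86420845]]
```

```bash
python3 - <<'E'
from h import *
s=Cam(np.load('scene2.npz'))
q=lambda X:((s.px(X)-[120,100])*2.6).round()
print('s2 tips',q([[.661,-.183+.0195,.036],[.661,-.183-.0195,.036],[.661,-.183,.036],[.661,-.183,.055],[.661,-.183,.098],[.661,-.183,.004]]).tolist())
for x in(.63,.64,.65): print(x,q([[x,-.163,.036],[x,-.203,.036]]).tolist())
E
```

```text
s2 tips [[241.0, 395.0], [190.0, 376.0], [215.0, 385.0], [211.0, 365.0], [202.0, 317.0], [222.0, 419.0]]
0.63 [[267.0, 364.0], [215.0, 346.0]]
0.64 [[259.0, 374.0], [207.0, 355.0]]
0.65 [[251.0, 384.0], [199.0, 365.0]]
```

```bash
python3 - <<'E'
from h import *
d=np.load('scene2.npz');s=Cam(d);im=d['pixels'][60:260,130:330,::-1]
im=cv2.resize(((im/255.)**.6*255).astype('uint8'),None,fx=3,fy=3)
for z,c in((.170,(0,255,0)),(.185,(255,255,0))):
  for dy in(-.0396,.0396):
    for dx in(-.01,.01):
      p=(s.px([[.6613+dx,-.1838+dy,z]])[0]-[130,60])*3;cv2.drawMarker(im,tuple(int(v) for v in p),c,0,8,1)
cv2.imwrite('pics/s4.png',im)
E
```

```text
(no output)
```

View pics/s4.png

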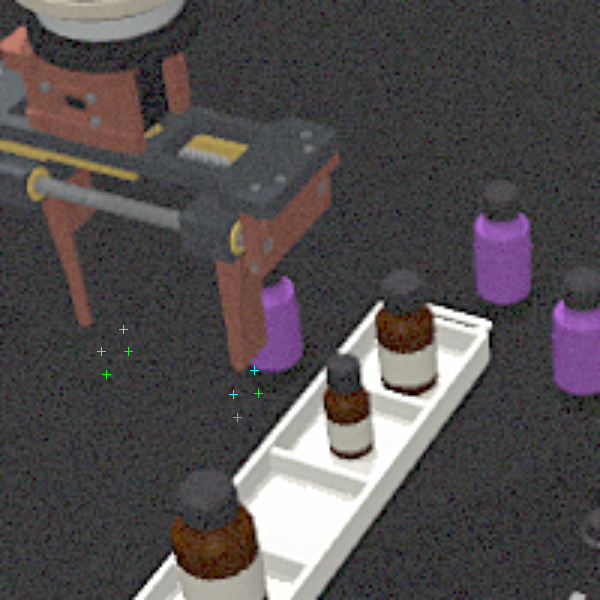

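The fingertips sit about 46 crop pixels above their predicted marks, e.g. (233,370) against (237,417). That means the real fingertips are about 28 mm higher than the reported TCP. This also explains why the grip caught bottle_2's shoulder. Bottle_2 still stands at (.661,-.182), so I'll grasp about 26 mm lower and watch the force.

Request:
drive_tool:
  series:
    - {"dx": 0,"dy": 0.07,"dz": 0.4,"rx": 0,"ry": 0,"rz": 0,"hand": 0.9}
    - {"dx": 0,"dy": 0,"dz": 0.7,"rx": 0,"ry": 0,"rz": 0,"hand": 0.9}
    - {"dx": 0,"dy": 0,"dz": 0.7,"rx": 0,"ry": 0,"rz": 0,"hand": 0.9}
    - {"dx": 0,"dy": 0,"dz": 0.7,"rx": 0,"ry": 0,"rz": 0,"hand": 0.9}
    - {"dx": 0,"dy": 0,"dz": 0.7,"rx": 0,"ry": 0,"rz": 0,"hand": 0.9}
    - {"dx": 0,"dy": 0,"dz": 0.7,"rx": 0,"ry": 0,"rz": 0,"hand": 0.9}
    - {"dx": 0,"dy": 0,"dz": 0.7,"rx": 0,"ry": 0,"rz": 0,"hand": 0.9}
    - {"dx": 0,"dy": 0,"dz": 0.5,"rx": 0,"ry": 0,"rz": 0,"hand": 0.9}
    - {"dx": 0,"dy": 0,"dz": 0.3,"rx": 0,"ry": 0,"rz": 0,"hand": 0.9}
    - {"dx": 0,"dy": 0,"dz": 0,"rx": 0,"ry": 0,"rz": 0,"hand": 0.9}
    - {"dx": 0,"dy": 0,"dz": 0,"rx": 0,"ry": 0,"rz": 0,"hand": 0.9}

```text
time: 16.22
eef_pos: [0.6599, -0.1817, 0.0322]
ee_rot: [-0.017, 1.0, 0.0, -0.001]
force: [-0.6, -0.5, 0.7]
gripper_width: 0.894
gripper_force: 0.0
```

```bash
python3 go.py .6615 -.182 .010 182; python3 - <<'E'
from station import robot
from h import *
d=robot.snapshot('scene');im=d['pixels'][:,:,::-1]
cv2.imwrite('pics/s5.png',cv2.resize(((im[150:310,140:340]/255.)**.6*255).astype('uint8'),None,fx=3.4,fy=3.4))
E
```

```text
t 16.22 pos [ 0.6599 -0.1817  0.0322] F [-0.6 -0.5  0.7] w 78.7 gf 0.0
turn [ 0.    -0.001 -0.001] shift [-0.06 -0.01  0.89]
```

View pics/s5.png

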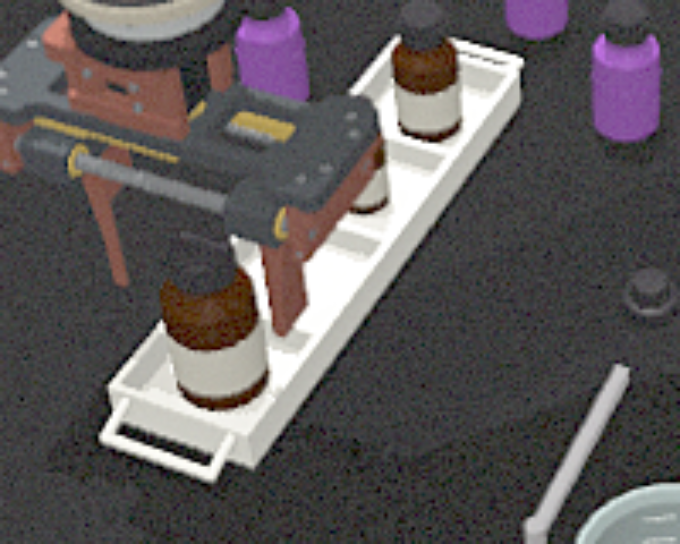

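```bash
python3 - <<'E'
from station import robot
from h import *
c=Cam(np.load('top0.npz'));s=Cam(np.load('scene2.npz'))
print('b1 now',c.plane([(455-320)/3.2+140,468/3.2+150],.110),'TCP at release .4351 .2154')
tip=np.array([285,335])/3.4+[140,150]
for z in(.0322,.045,.06):print('right tip',z,s.plane(tip,z))
print('left tip',s.plane(np.array([122,285])/3.4+[140,150],.0322),s.plane(np.array([122,285])/3.4+[140,150],.06))
d=robot.snapshot('top');im=d['pixels'][:,:,::-1][130:330,340:500]
cv2.imwrite('pics/t3.png',cv2.resize(((im/255.)**.5*255).astype('uint8'),None,fx=3,fy=3))
print(c.px([[.66,-.182,.098],[.66,-.182,.032]])-[340,130])
E
```

```text
b1 now [[0.43620111 0.2128295  0.11      ]] TCP at release .4351 .2154
right tip 0.0322 [[ 0.64374931 -0.1526643   0.0322    ]]
right tip 0.045 [[ 0.65368423 -0.14499141  0.045     ]]
right tip 0.06 [[ 0.66532672 -0.13599974  0.06      ]]
left tip [[ 0.64830349 -0.24704002  0.0322    ]] [[ 0.66971174 -0.22686996  0.06      ]]
[[72.41147346 43.02944403]
 [66.32195569 54.57141008]]
```

View pics/t3.png

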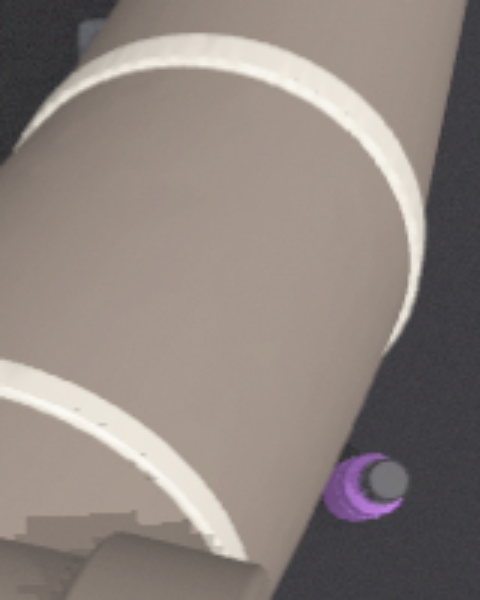

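The top view is blocked by the arm. Only a z offset of about +28 mm fits the tip midpoint and opening, and bottle_1's placed position confirms x and y. So I'm going lower.

Request:
drive_tool:
  series:
    - {"dx": -0.05,"dy": 0,"dz": 0.3,"rx": 0,"ry": 0,"rz": 0,"hand": 0.9}
    - {"dx": 0,"dy": 0,"dz": 0.3,"rx": 0,"ry": 0,"rz": 0,"hand": 0.9}
    - {"dx": 0,"dy": 0,"dz": 0.25,"rx": 0,"ry": 0,"rz": 0,"hand": 0.9}
    - {"dx": 0,"dy": 0,"dz": 0,"rx": 0,"ry": 0,"rz": 0,"hand": 0.9}

```text
time: 16.65
eef_pos: [0.6605, -0.1812, 0.0097]
ee_rot: [-0.017, 1.0, 0.0, -0.001]
force: [0.5, 0.8, -0.5]
gripper_width: 0.894
gripper_force: 0.0
```

Request:
drive_tool:
  series:
    - {"dx": 0,"dy": 0,"dz": 0,"rx": 0,"ry": 0,"rz": 0,"hand": 0.7}
    - {"dx": 0,"dy": 0,"dz": 0,"rx": 0,"ry": 0,"rz": 0,"hand": 0.55}
    - {"dx": 0,"dy": 0,"dz": 0,"rx": 0,"ry": 0,"rz": 0,"hand": 0.45}
    - {"dx": 0,"dy": 0,"dz": 0,"rx": 0,"ry": 0,"rz": 0,"hand": 0.4}
    - {"dx": 0,"dy": 0,"dz": 0,"rx": 0,"ry": 0,"rz": 0,"hand": 0.3}
    - {"dx": 0,"dy": 0,"dz": 0,"rx": 0,"ry": 0,"rz": 0,"hand": 0.3}
  squeeze: 20

```text
time: 17.15
eef_pos: [0.6618, -0.1819, 0.0118]
ee_rot: [-0.017, 1.0, -0.0, 0.0]
force: [0.0, -1.6, -1.0]
gripper_width: 0.532
gripper_force: 20.0
```

```bash
python3 go.py .5025 .192 .112 160
```

```text
t 17.15 pos [ 0.6618 -0.1819  0.0118] F [ 0.  -1.6 -1. ] w 46.8 gf 20.0
turn [-0.     0.     0.244] shift [11.1  11.87 -4.01]
```

The width reads 46.8 mm at 20 N, which is a firm grasp of bottle_2.

Request:
drive_tool:
  series:
    - {"dx": 0,"dy": 0,"dz": -0.2,"rx": 0,"ry": 0,"rz": 0,"hand": 0.3}
    - {"dx": 0,"dy": 0,"dz": -0.5,"rx": 0,"ry": 0,"rz": 0,"hand": 0.3}
    - {"dx": 0,"dy": 0,"dz": -0.6,"rx": 0,"ry": 0,"rz": 0,"hand": 0.3}
    - {"dx": 0,"dy": 0,"dz": -0.6,"rx": 0,"ry": 0,"rz": 0,"hand": 0.3}
    - {"dx": 0,"dy": 0,"dz": -0.6,"rx": 0,"ry": 0,"rz": 0,"hand": 0.3}
    - {"dx": 0,"dy": 0,"dz": -0.6,"rx": 0,"ry": 0,"rz": 0,"hand": 0.3}
    - {"dx": 0,"dy": 0,"dz": -0.5,"rx": 0,"ry": 0,"rz": 0,"hand": 0.3}
    - {"dx": 0,"dy": 0,"dz": -0.4,"rx": 0,"ry": 0,"rz": 0,"hand": 0.3}
    - {"dx": 0,"dy": 0,"dz": 0,"rx": 0,"ry": 0,"rz": 0.061,"hand": 0.3}
    - {"dx": 0,"dy": 0,"dz": 0,"rx": 0,"ry": 0,"rz": 0.061,"hand": 0.3}
    - {"dx": 0,"dy": 0,"dz": 0,"rx": 0,"ry": 0,"rz": 0.061,"hand": 0.3}
    - {"dx": 0,"dy": 0,"dz": 0,"rx": 0,"ry": 0,"rz": 0.061,"hand": 0.3}

```text
time: 18.15
eef_pos: [0.6614, -0.1815, 0.1119]
ee_rot: [0.176, 0.984, 0.0, -0.0]
force: [0.9, 0.1, -2.5]
gripper_width: 0.535
gripper_force: 20.0
```

Request:
drive_tool:
  series:
    - {"dx": 0.3,"dy": 0.3,"dz": 0,"rx": 0,"ry": 0,"rz": 0,"hand": 0.3}
    - {"dx": 0.5,"dy": 0.54,"dz": 0,"rx": 0,"ry": 0,"rz": 0,"hand": 0.3}
    - {"dx": 0.5,"dy": 0.54,"dz": 0,"rx": 0,"ry": 0,"rz": 0,"hand": 0.3}
    - {"dx": 0.5,"dy": 0.54,"dz": 0,"rx": 0,"ry": 0,"rz": 0,"hand": 0.3}
    - {"dx": 0.5,"dy": 0.54,"dz": 0,"rx": 0,"ry": 0,"rz": 0,"hand": 0.3}
    - {"dx": 0.5,"dy": 0.54,"dz": 0,"rx": 0,"ry": 0,"rz": 0,"hand": 0.3}
    - {"dx": 0.5,"dy": 0.54,"dz": 0,"rx": 0,"ry": 0,"rz": 0,"hand": 0.3}
    - {"dx": 0.5,"dy": 0.54,"dz": 0,"rx": 0,"ry": 0,"rz": 0,"hand": 0.3}
    - {"dx": 0.5,"dy": 0.54,"dz": 0,"rx": 0,"ry": 0,"rz": 0,"hand": 0.3}
    - {"dx": 0.5,"dy": 0.54,"dz": 0,"rx": 0,"ry": 0,"rz": 0,"hand": 0.3}
    - {"dx": 0.5,"dy": 0.54,"dz": 0,"rx": 0,"ry": 0,"rz": 0,"hand": 0.3}
    - {"dx": 0.5,"dy": 0.54,"dz": 0,"rx": 0,"ry": 0,"rz": 0,"hand": 0.3}

```text
time: 19.15
eef_pos: [0.5777, 0.0161, 0.1118]
ee_rot: [0.172, 0.985, 0.0, -0.0]
force: [1.0, -0.2, -2.2]
gripper_width: 0.531
gripper_force: 20.0
```

Request:
drive_tool:
  series:
    - {"dx": 0.5,"dy": 0.54,"dz": 0,"rx": 0,"ry": 0,"rz": 0,"hand": 0.3}
    - {"dx": 0.5,"dy": 0.54,"dz": 0,"rx": 0,"ry": 0,"rz": 0,"hand": 0.3}
    - {"dx": 0.5,"dy": 0.54,"dz": 0,"rx": 0,"ry": 0,"rz": 0,"hand": 0.3}
    - {"dx": 0.5,"dy": 0.54,"dz": 0,"rx": 0,"ry": 0,"rz": 0,"hand": 0.3}
    - {"dx": 0.5,"dy": 0.54,"dz": 0,"rx": 0,"ry": 0,"rz": 0,"hand": 0.3}
    - {"dx": 0.5,"dy": 0.54,"dz": 0,"rx": 0,"ry": 0,"rz": 0,"hand": 0.3}
    - {"dx": 0.5,"dy": 0.54,"dz": 0,"rx": 0,"ry": 0,"rz": 0,"hand": 0.3}
    - {"dx": 0.5,"dy": 0.54,"dz": 0,"rx": 0,"ry": 0,"rz": 0,"hand": 0.3}
    - {"dx": 0.5,"dy": 0.54,"dz": 0,"rx": 0,"ry": 0,"rz": 0,"hand": 0.3}
    - {"dx": 0.5,"dy": 0.54,"dz": 0,"rx": 0,"ry": 0,"rz": 0,"hand": 0.3}
    - {"dx": 0.3,"dy": 0.2,"dz": 0,"rx": 0,"ry": 0,"rz": 0,"hand": 0.3}
    - {"dx": 0,"dy": 0,"dz": 0,"rx": 0,"ry": 0,"rz": 0,"hand": 0.3}

```text
time: 20.15
eef_pos: [0.5003, 0.1938, 0.1115]
ee_rot: [0.171, 0.985, 0.0, -0.001]
force: [-0.5, -0.5, -3.0]
gripper_width: 0.532
gripper_force: 20.0
```

```bash
python3 go.py .5025 .192 .0118 160
```

```text
t 20.15 pos [0.5003 0.1938 0.1115] F [-0.5 -0.5 -3. ] w 46.8 gf 20.0
turn [ 0.    -0.001  0.004] shift [-0.11 -0.04  3.99]
```

Request:
drive_tool:
  series:
    - {"dx": -0.11,"dy": -0.04,"dz": 0.3,"rx": 0,"ry": 0,"rz": 0.004,"hand": 0.3}
    - {"dx": 0,"dy": 0,"dz": 0.5,"rx": 0,"ry": 0,"rz": 0,"hand": 0.3}
    - {"dx": 0,"dy": 0,"dz": 0.5,"rx": 0,"ry": 0,"rz": 0,"hand": 0.3}
    - {"dx": 0,"dy": 0,"dz": 0.5,"rx": 0,"ry": 0,"rz": 0,"hand": 0.3}
    - {"dx": 0,"dy": 0,"dz": 0.5,"rx": 0,"ry": 0,"rz": 0,"hand": 0.3}
    - {"dx": 0,"dy": 0,"dz": 0.5,"rx": 0,"ry": 0,"rz": 0,"hand": 0.3}
    - {"dx": 0,"dy": 0,"dz": 0.5,"rx": 0,"ry": 0,"rz": 0,"hand": 0.3}
    - {"dx": 0,"dy": 0,"dz": 0.3,"rx": 0,"ry": 0,"rz": 0,"hand": 0.3}
    - {"dx": 0,"dy": 0,"dz": 0.2,"rx": 0,"ry": 0,"rz": 0,"hand": 0.3}
    - {"dx": 0,"dy": 0,"dz": 0.1,"rx": 0,"ry": 0,"rz": 0,"hand": 0.3}
    - {"dx": 0,"dy": 0,"dz": 0.06,"rx": 0,"ry": 0,"rz": 0,"hand": 0.3}
    - {"dx": 0,"dy": 0,"dz": 0,"rx": 0,"ry": 0,"rz": 0,"hand": 0.3}

```text
time: 21.15
eef_pos: [0.5046, 0.1893, 0.0126]
ee_rot: [0.177, 0.984, 0.0, 0.0]
force: [1.0, -0.1, -1.6]
gripper_width: 0.529
gripper_force: 20.0
```

Request:
drive_tool:
  series:
    - {"dx": 0,"dy": 0,"dz": 0.03,"rx": 0,"ry": 0,"rz": 0,"hand": 0.3}
    - {"dx": 0,"dy": 0,"dz": 0,"rx": 0,"ry": 0,"rz": 0,"hand": 0.3}
    - {"dx": 0,"dy": 0,"dz": 0,"rx": 0,"ry": 0,"rz": 0,"hand": 0.3}

```text
time: 21.4
eef_pos: [0.5046, 0.1898, 0.0121]
ee_rot: [0.177, 0.984, 0.0, 0.0]
force: [-0.3, -0.7, -1.7]
gripper_width: 0.53
gripper_force: 20.0
```

Request:
drive_tool:
  series:
    - {"dx": 0,"dy": 0,"dz": 0.03,"rx": 0,"ry": 0,"rz": 0,"hand": 0.3}
    - {"dx": 0,"dy": 0,"dz": 0,"rx": 0,"ry": 0,"rz": 0,"hand": 0.3}
    - {"dx": 0,"dy": 0,"dz": 0,"rx": 0,"ry": 0,"rz": 0,"hand": 0.3}

```text
time: 21.65
eef_pos: [0.5046, 0.1898, 0.0117]
ee_rot: [0.177, 0.984, 0.0, 0.0]
force: [-2.2, -0.2, 6.2]
gripper_width: 0.53
gripper_force: 20.0
```

Request:
drive_tool:
  series:
    - {"dx": 0,"dy": 0,"dz": 0,"rx": 0,"ry": 0,"rz": 0,"hand": 0.6}
    - {"dx": 0,"dy": 0,"dz": 0,"rx": 0,"ry": 0,"rz": 0,"hand": 0.8}
    - {"dx": 0,"dy": 0,"dz": 0,"rx": 0,"ry": 0,"rz": 0,"hand": 0.8}
    - {"dx": 0,"dy": 0,"dz": -0.3,"rx": 0,"ry": 0,"rz": 0,"hand": 0.8}
    - {"dx": 0,"dy": 0,"dz": -0.6,"rx": 0,"ry": 0,"rz": 0,"hand": 0.8}
    - {"dx": 0,"dy": 0,"dz": -0.8,"rx": 0,"ry": 0,"rz": 0,"hand": 0.8}
    - {"dx": 0,"dy": 0,"dz": -0.8,"rx": 0,"ry": 0,"rz": 0,"hand": 0.8}
    - {"dx": 0,"dy": 0,"dz": -0.8,"rx": 0,"ry": 0,"rz": 0,"hand": 0.8}
    - {"dx": 0,"dy": 0,"dz": -0.8,"rx": 0,"ry": 0,"rz": 0,"hand": 0.8}
    - {"dx": 0,"dy": 0,"dz": -0.8,"rx": 0,"ry": 0,"rz": 0,"hand": 0.8}
    - {"dx": 0,"dy": 0,"dz": -0.5,"rx": 0,"ry": 0,"rz": 0,"hand": 0.8}
    - {"dx": 0,"dy": 0,"dz": 0,"rx": 0,"ry": 0,"rz": 0,"hand": 0.8}

```text
time: 22.65
eef_pos: [0.506, 0.1901, 0.1491]
ee_rot: [0.177, 0.984, 0.002, 0.002]
force: [0.4, 0.0, 0.4]
gripper_width: 0.803
gripper_force: 0.0
```

```bash
python3 go.py .445 -.180 .147 182
```

```text
t 22.65 pos [0.506  0.1901 0.1491] F [0.4 0.  0.4] w 70.6 gf 0.0
turn [ 0.002  0.002 -0.249] shift [  2.96 -14.71   0.08]
```

Request:
drive_tool:
  series:
    - {"dx": 0,"dy": 0,"dz": 0,"rx": 0,"ry": 0,"rz": -0.062,"hand": 0.8}
    - {"dx": 0,"dy": 0,"dz": 0,"rx": 0,"ry": 0,"rz": -0.062,"hand": 0.8}
    - {"dx": 0,"dy": 0,"dz": 0,"rx": 0,"ry": 0,"rz": -0.062,"hand": 0.8}
    - {"dx": 0,"dy": 0,"dz": 0,"rx": 0,"ry": 0,"rz": -0.062,"hand": 0.8}
    - {"dx": 0.15,"dy": -0.74,"dz": 0,"rx": 0,"ry": 0,"rz": 0,"hand": 0.8}
    - {"dx": 0.15,"dy": -0.74,"dz": 0,"rx": 0,"ry": 0,"rz": 0,"hand": 0.8}
    - {"dx": 0.15,"dy": -0.74,"dz": 0,"rx": 0,"ry": 0,"rz": 0,"hand": 0.8}
    - {"dx": 0.15,"dy": -0.74,"dz": 0,"rx": 0,"ry": 0,"rz": 0,"hand": 0.8}
    - {"dx": 0.15,"dy": -0.74,"dz": 0,"rx": 0,"ry": 0,"rz": 0,"hand": 0.8}
    - {"dx": 0.15,"dy": -0.74,"dz": 0,"rx": 0,"ry": 0,"rz": 0,"hand": 0.8}
    - {"dx": 0.15,"dy": -0.74,"dz": 0,"rx": 0,"ry": 0,"rz": 0,"hand": 0.8}
    - {"dx": 0.15,"dy": -0.74,"dz": 0,"rx": 0,"ry": 0,"rz": 0,"hand": 0.8}

```text
time: 23.65
eef_pos: [0.4787, 0.0396, 0.1453]
ee_rot: [-0.017, 1.0, -0.0, -0.0]
force: [0.4, -0.1, 0.1]
gripper_width: 0.8
gripper_force: 0.0
```

Request:
drive_tool:
  series:
    - {"dx": 0.15,"dy": -0.74,"dz": 0,"rx": 0,"ry": 0,"rz": 0,"hand": 0.8}
    - {"dx": 0.15,"dy": -0.74,"dz": 0,"rx": 0,"ry": 0,"rz": 0,"hand": 0.8}
    - {"dx": 0.15,"dy": -0.74,"dz": 0,"rx": 0,"ry": 0,"rz": 0,"hand": 0.8}
    - {"dx": 0.15,"dy": -0.74,"dz": 0,"rx": 0,"ry": 0,"rz": 0,"hand": 0.8}
    - {"dx": 0.15,"dy": -0.74,"dz": 0,"rx": 0,"ry": 0,"rz": 0,"hand": 0.8}
    - {"dx": 0.15,"dy": -0.74,"dz": 0,"rx": 0,"ry": 0,"rz": 0,"hand": 0.8}
    - {"dx": 0.15,"dy": -0.74,"dz": 0,"rx": 0,"ry": 0,"rz": 0,"hand": 0.8}
    - {"dx": 0.15,"dy": -0.74,"dz": 0,"rx": 0,"ry": 0,"rz": 0,"hand": 0.8}
    - {"dx": 0.15,"dy": -0.74,"dz": 0,"rx": 0,"ry": 0,"rz": 0,"hand": 0.8}
    - {"dx": 0.15,"dy": -0.74,"dz": 0,"rx": 0,"ry": 0,"rz": 0,"hand": 0.8}
    - {"dx": 0,"dy": -0.3,"dz": 0,"rx": 0,"ry": 0,"rz": 0,"hand": 0.8}
    - {"dx": 0,"dy": 0,"dz": 0,"rx": 0,"ry": 0,"rz": 0,"hand": 0.8}

```text
time: 24.65
eef_pos: [0.448, -0.1546, 0.1457]
ee_rot: [-0.016, 1.0, -0.0, -0.0]
force: [-1.0, -0.5, -0.0]
gripper_width: 0.802
gripper_force: 0.0
```

```bash
python3 go.py .445 -.180 .004 182; python3 - <<'E'
from station import robot
from h import *
d=robot.snapshot('scene');s=Cam(d);im=((d['pixels'][:,:,::-1]/255.)**.6*255).astype('uint8').copy()
for X in([.445,-.18,.086],[.445,-.18,.004]): cv2.drawMarker(im,tuple(int(v) for v in s.px([X])[0].round()),(0,255,0),0,5,1)
cv2.imwrite('pics/s6.png',np.hstack([cv2.resize(im[100:280,180:330],None,fx=3,fy=3),cv2.resize(im[160:340,340:490],None,fx=2,fy=3)[:, :300]]))
E
```

```text
t 24.65 pos [ 0.448  -0.1546  0.1457] F [-1.  -0.5 -0. ] w 70.6 gf 0.0
turn [-0.    -0.    -0.002] shift [ 0.16 -1.01  5.67]
```

View pics/s6.png

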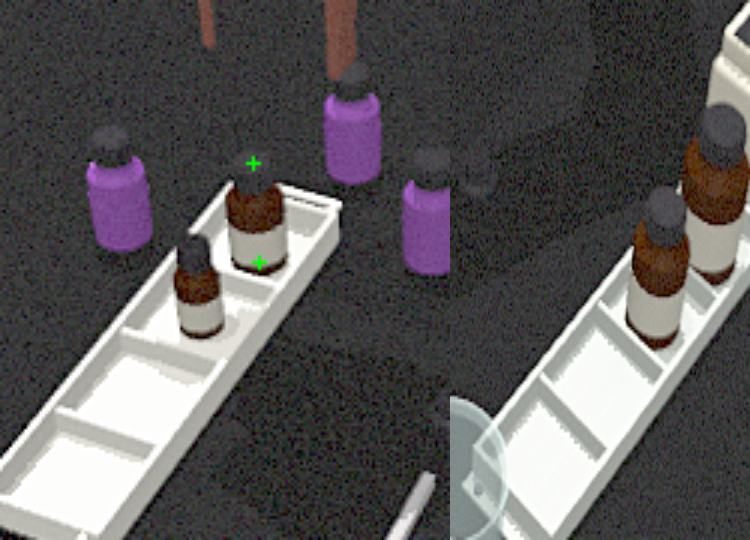

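Bottle_2 stands upright in the second bay beside bottle_1. Bottle_3 is at crop (257,257), about 2 mm nearer than its mark.

Request:
drive_tool:
  series:
    - {"dx": 0.12,"dy": -0.51,"dz": 0,"rx": 0,"ry": 0,"rz": 0,"hand": 0.75}
    - {"dx": 0.12,"dy": -0.5,"dz": 0,"rx": 0,"ry": 0,"rz": 0,"hand": 0.75}
    - {"dx": 0,"dy": 0,"dz": 0.4,"rx": 0,"ry": 0,"rz": 0,"hand": 0.75}
    - {"dx": 0,"dy": 0,"dz": 0.7,"rx": 0,"ry": 0,"rz": 0,"hand": 0.75}
    - {"dx": 0,"dy": 0,"dz": 0.7,"rx": 0,"ry": 0,"rz": 0,"hand": 0.75}
    - {"dx": 0,"dy": 0,"dz": 0.7,"rx": 0,"ry": 0,"rz": 0,"hand": 0.75}
    - {"dx": 0,"dy": 0,"dz": 0.7,"rx": 0,"ry": 0,"rz": 0,"hand": 0.75}
    - {"dx": 0,"dy": 0,"dz": 0.7,"rx": 0,"ry": 0,"rz": 0,"hand": 0.75}
    - {"dx": 0,"dy": 0,"dz": 0.7,"rx": 0,"ry": 0,"rz": 0,"hand": 0.75}
    - {"dx": 0,"dy": 0,"dz": 0.4,"rx": 0,"ry": 0,"rz": 0,"hand": 0.75}
    - {"dx": 0,"dy": 0,"dz": 0,"rx": 0,"ry": 0,"rz": 0,"hand": 0.75}

```text
time: 25.62
eef_pos: [0.4419, -0.1767, 0.0186]
ee_rot: [-0.018, 1.0, 0.001, -0.002]
force: [-0.8, 0.0, 0.6]
gripper_width: 0.751
gripper_force: 0.0
```

Request:
drive_tool:
  series:
    - {"dx": 0,"dy": 0,"dz": 0.2,"rx": 0,"ry": 0,"rz": 0,"hand": 0.75}
    - {"dx": 0,"dy": 0,"dz": 0.2,"rx": 0,"ry": 0,"rz": 0,"hand": 0.75}
    - {"dx": 0,"dy": 0,"dz": 0.2,"rx": 0,"ry": 0,"rz": 0,"hand": 0.75}
    - {"dx": 0,"dy": 0,"dz": 0,"rx": 0,"ry": 0,"rz": 0,"hand": 0.75}

```text
time: 25.95
eef_pos: [0.4433, -0.1782, 0.0056]
ee_rot: [-0.017, 1.0, 0.0, -0.0]
force: [0.2, -0.5, -0.7]
gripper_width: 0.748
gripper_force: 0.0
```

Request:
drive_tool:
  series:
    - {"dx": 0,"dy": 0,"dz": 0,"rx": 0,"ry": 0,"rz": 0,"hand": 0.6}
    - {"dx": 0,"dy": 0,"dz": 0,"rx": 0,"ry": 0,"rz": 0,"hand": 0.5}
    - {"dx": 0,"dy": 0,"dz": 0,"rx": 0,"ry": 0,"rz": 0,"hand": 0.4}
    - {"dx": 0,"dy": 0,"dz": 0,"rx": 0,"ry": 0,"rz": 0,"hand": 0.3}
    - {"dx": 0,"dy": 0,"dz": 0,"rx": 0,"ry": 0,"rz": 0,"hand": 0.2}
    - {"dx": 0,"dy": 0,"dz": 0,"rx": 0,"ry": 0,"rz": 0,"hand": 0.2}
  squeeze: 20

```text
time: 26.45
eef_pos: [0.4436, -0.1788, 0.0062]
ee_rot: [-0.017, 1.0, -0.0, 0.0]
force: [0.1, -1.2, 2.8]
gripper_width: 0.426
gripper_force: 20.0
```

```bash
python3 go.py .573 .166 .108 160
```

```text
t 26.45 pos [ 0.4436 -0.1788  0.0062] F [ 0.1 -1.2  2.8] w 37.4 gf 20.0
turn [-0.     0.     0.244] shift [-0.15 14.73 -4.07]
```

Request:
drive_tool:
  series:
    - {"dx": 0,"dy": 0,"dz": -0.2,"rx": 0,"ry": 0,"rz": 0,"hand": 0.2}
    - {"dx": 0,"dy": 0,"dz": -0.5,"rx": 0,"ry": 0,"rz": 0,"hand": 0.2}
    - {"dx": 0,"dy": 0,"dz": -0.6,"rx": 0,"ry": 0,"rz": 0,"hand": 0.2}
    - {"dx": 0,"dy": 0,"dz": -0.6,"rx": 0,"ry": 0,"rz": 0,"hand": 0.2}
    - {"dx": 0,"dy": 0,"dz": -0.6,"rx": 0,"ry": 0,"rz": 0,"hand": 0.2}
    - {"dx": 0,"dy": 0,"dz": -0.6,"rx": 0,"ry": 0,"rz": 0,"hand": 0.2}
    - {"dx": 0,"dy": 0,"dz": -0.5,"rx": 0,"ry": 0,"rz": 0,"hand": 0.2}
    - {"dx": 0,"dy": 0,"dz": -0.4,"rx": 0,"ry": 0,"rz": 0,"hand": 0.2}
    - {"dx": 0,"dy": 0,"dz": 0,"rx": 0,"ry": 0,"rz": 0.061,"hand": 0.2}
    - {"dx": 0,"dy": 0,"dz": 0,"rx": 0,"ry": 0,"rz": 0.061,"hand": 0.2}
    - {"dx": 0,"dy": 0,"dz": 0,"rx": 0,"ry": 0,"rz": 0.061,"hand": 0.2}
    - {"dx": 0,"dy": 0,"dz": 0,"rx": 0,"ry": 0,"rz": 0.061,"hand": 0.2}

```text
time: 27.45
eef_pos: [0.4431, -0.1783, 0.1062]
ee_rot: [0.176, 0.984, 0.0, -0.0]
force: [-0.1, 0.7, -0.6]
gripper_width: 0.427
gripper_force: 20.0
```

Request:
drive_tool:
  series:
    - {"dx": 0,"dy": 0.3,"dz": 0,"rx": 0,"ry": 0,"rz": 0,"hand": 0.2}
    - {"dx": -0.01,"dy": 0.65,"dz": 0,"rx": 0,"ry": 0,"rz": 0,"hand": 0.2}
    - {"dx": -0.01,"dy": 0.65,"dz": 0,"rx": 0,"ry": 0,"rz": 0,"hand": 0.2}
    - {"dx": -0.01,"dy": 0.65,"dz": 0,"rx": 0,"ry": 0,"rz": 0,"hand": 0.2}
    - {"dx": -0.01,"dy": 0.65,"dz": 0,"rx": 0,"ry": 0,"rz": 0,"hand": 0.2}
    - {"dx": -0.01,"dy": 0.65,"dz": 0,"rx": 0,"ry": 0,"rz": 0,"hand": 0.2}
    - {"dx": -0.01,"dy": 0.65,"dz": 0,"rx": 0,"ry": 0,"rz": 0,"hand": 0.2}
    - {"dx": -0.01,"dy": 0.65,"dz": 0,"rx": 0,"ry": 0,"rz": 0,"hand": 0.2}
    - {"dx": -0.01,"dy": 0.65,"dz": 0,"rx": 0,"ry": 0,"rz": 0,"hand": 0.2}
    - {"dx": -0.01,"dy": 0.65,"dz": 0,"rx": 0,"ry": 0,"rz": 0,"hand": 0.2}
    - {"dx": -0.01,"dy": 0.65,"dz": 0,"rx": 0,"ry": 0,"rz": 0,"hand": 0.2}
    - {"dx": -0.01,"dy": 0.65,"dz": 0,"rx": 0,"ry": 0,"rz": 0,"hand": 0.2}

```text
time: 28.45
eef_pos: [0.5096, -0.0029, 0.1059]
ee_rot: [0.172, 0.985, 0.0, -0.0]
force: [0.2, 0.4, -1.0]
gripper_width: 0.427
gripper_force: 20.0
```

Request:
drive_tool:
  series:
    - {"dx": 0,"dy": 0.65,"dz": 0,"rx": 0,"ry": 0,"rz": 0,"hand": 0.2}
    - {"dx": 0,"dy": 0.65,"dz": 0,"rx": 0,"ry": 0,"rz": 0,"hand": 0.2}
    - {"dx": 0,"dy": 0.65,"dz": 0,"rx": 0,"ry": 0,"rz": 0,"hand": 0.2}
    - {"dx": 0,"dy": 0.65,"dz": 0,"rx": 0,"ry": 0,"rz": 0,"hand": 0.2}
    - {"dx": 0,"dy": 0.65,"dz": 0,"rx": 0,"ry": 0,"rz": 0,"hand": 0.2}
    - {"dx": 0,"dy": 0.65,"dz": 0,"rx": 0,"ry": 0,"rz": 0,"hand": 0.2}
    - {"dx": 0,"dy": 0.65,"dz": 0,"rx": 0,"ry": 0,"rz": 0,"hand": 0.2}
    - {"dx": 0,"dy": 0.65,"dz": 0,"rx": 0,"ry": 0,"rz": 0,"hand": 0.2}
    - {"dx": 0,"dy": 0.65,"dz": 0,"rx": 0,"ry": 0,"rz": 0,"hand": 0.2}
    - {"dx": 0,"dy": 0.65,"dz": 0,"rx": 0,"ry": 0,"rz": 0,"hand": 0.2}
    - {"dx": 0,"dy": 0.3,"dz": 0,"rx": 0,"ry": 0,"rz": 0,"hand": 0.2}
    - {"dx": 0,"dy": 0,"dz": 0,"rx": 0,"ry": 0,"rz": 0,"hand": 0.2}

```text
time: 29.45
eef_pos: [0.5682, 0.1578, 0.1056]
ee_rot: [0.172, 0.985, 0.0, -0.0]
force: [-0.4, -0.2, -0.7]
gripper_width: 0.426
gripper_force: 20.0
```

```bash
python3 go.py .573 .166 .0062 160
```

```text
t 29.45 pos [0.5682 0.1578 0.1056] F [-0.4 -0.2 -0.7] w 37.5 gf 20.0
turn [ 0.    -0.     0.002] shift [-0.07  0.37  3.98]
```

Request:
drive_tool:
  series:
    - {"dx": -0.07,"dy": 0.37,"dz": 0.2,"rx": 0,"ry": 0,"rz": 0.002,"hand": 0.2}
    - {"dx": 0,"dy": 0,"dz": 0.5,"rx": 0,"ry": 0,"rz": 0,"hand": 0.2}
    - {"dx": 0,"dy": 0,"dz": 0.6,"rx": 0,"ry": 0,"rz": 0,"hand": 0.2}
    - {"dx": 0,"dy": 0,"dz": 0.5,"rx": 0,"ry": 0,"rz": 0,"hand": 0.2}
    - {"dx": 0,"dy": 0,"dz": 0.5,"rx": 0,"ry": 0,"rz": 0,"hand": 0.2}
    - {"dx": 0,"dy": 0,"dz": 0.5,"rx": 0,"ry": 0,"rz": 0,"hand": 0.2}
    - {"dx": 0,"dy": 0,"dz": 0.5,"rx": 0,"ry": 0,"rz": 0,"hand": 0.2}
    - {"dx": 0,"dy": 0,"dz": 0.3,"rx": 0,"ry": 0,"rz": 0,"hand": 0.2}
    - {"dx": 0,"dy": 0,"dz": 0.2,"rx": 0,"ry": 0,"rz": 0,"hand": 0.2}
    - {"dx": 0,"dy": 0,"dz": 0.1,"rx": 0,"ry": 0,"rz": 0,"hand": 0.2}
    - {"dx": 0,"dy": 0,"dz": 0.04,"rx": 0,"ry": 0,"rz": 0,"hand": 0.2}
    - {"dx": 0,"dy": 0,"dz": 0,"rx": 0,"ry": 0,"rz": 0,"hand": 0.2}

```text
time: 30.45
eef_pos: [0.5729, 0.1635, 0.0077]
ee_rot: [0.175, 0.985, 0.0, 0.0]
force: [0.5, 0.2, -0.5]
gripper_width: 0.426
gripper_force: 20.0
```

Request:
drive_tool:
  series:
    - {"dx": 0,"dy": 0,"dz": 0.03,"rx": 0,"ry": 0,"rz": 0,"hand": 0.2}
    - {"dx": 0,"dy": 0,"dz": 0,"rx": 0,"ry": 0,"rz": 0,"hand": 0.2}
    - {"dx": 0,"dy": 0,"dz": 0,"rx": 0,"ry": 0,"rz": 0,"hand": 0.2}

```text
time: 30.7
eef_pos: [0.5728, 0.1636, 0.0071]
ee_rot: [0.175, 0.985, 0.0, 0.0]
force: [0.4, 0.5, -1.0]
gripper_width: 0.427
gripper_force: 20.0
```

Request:
drive_tool:
  series:
    - {"dx": 0,"dy": 0,"dz": 0.03,"rx": 0,"ry": 0,"rz": 0,"hand": 0.2}
    - {"dx": 0,"dy": 0,"dz": 0,"rx": 0,"ry": 0,"rz": 0,"hand": 0.2}
    - {"dx": 0,"dy": 0,"dz": 0,"rx": 0,"ry": 0,"rz": 0,"hand": 0.2}

```text
time: 30.95
eef_pos: [0.5729, 0.1635, 0.0063]
ee_rot: [0.175, 0.985, 0.0, 0.0]
force: [-0.4, 0.6, 1.8]
gripper_width: 0.43
gripper_force: 20.0
```

Request:
drive_tool:
  series:
    - {"dx": 0,"dy": 0,"dz": 0.02,"rx": 0,"ry": 0,"rz": 0,"hand": 0.2}
    - {"dx": 0,"dy": 0,"dz": 0,"rx": 0,"ry": 0,"rz": 0,"hand": 0.2}
    - {"dx": 0,"dy": 0,"dz": 0,"rx": 0,"ry": 0,"rz": 0,"hand": 0.2}

```text
time: 31.2
eef_pos: [0.5729, 0.1636, 0.0063]
ee_rot: [0.175, 0.985, 0.0, 0.0]
force: [-1.7, -0.8, 6.0]
gripper_width: 0.435
gripper_force: 20.0
```

Bottle_3 is on the floor of its bay, so I'm releasing it.

Request:
drive_tool:
  series:
    - {"dx": 0,"dy": 0,"dz": 0,"rx": 0,"ry": 0,"rz": 0,"hand": 0.55}
    - {"dx": 0,"dy": 0,"dz": 0,"rx": 0,"ry": 0,"rz": 0,"hand": 0.7}
    - {"dx": 0,"dy": 0,"dz": 0,"rx": 0,"ry": 0,"rz": 0,"hand": 0.7}
    - {"dx": 0,"dy": 0,"dz": -0.3,"rx": 0,"ry": 0,"rz": 0,"hand": 0.7}
    - {"dx": 0,"dy": 0,"dz": -0.6,"rx": 0,"ry": 0,"rz": 0,"hand": 0.7}
    - {"dx": 0,"dy": 0,"dz": -0.8,"rx": 0,"ry": 0,"rz": 0,"hand": 0.7}
    - {"dx": 0,"dy": 0,"dz": -0.8,"rx": 0,"ry": 0,"rz": 0,"hand": 0.7}
    - {"dx": 0,"dy": 0,"dz": -0.8,"rx": 0,"ry": 0,"rz": 0,"hand": 0.7}
    - {"dx": 0,"dy": 0,"dz": -0.8,"rx": 0,"ry": 0,"rz": 0,"hand": 0.7}
    - {"dx": 0,"dy": 0,"dz": -0.8,"rx": 0,"ry": 0,"rz": 0,"hand": 0.7}
    - {"dx": 0,"dy": 0,"dz": -0.1,"rx": 0,"ry": 0,"rz": 0,"hand": 0.7}
    - {"dx": 0,"dy": 0,"dz": 0,"rx": 0,"ry": 0,"rz": 0,"hand": 0.7}

```text
time: 32.2
eef_pos: [0.5734, 0.1637, 0.1319]
ee_rot: [0.175, 0.985, 0.001, 0.001]
force: [-0.8, -0.7, -0.7]
gripper_width: 0.697
gripper_force: 0.0
```

```bash
python3 go.py .514 -.183 .13 182
```

```text
t 32.2 pos [0.5734 0.1637 0.1319] F [-0.8 -0.7 -0.7] w 61.4 gf 0.0
turn [ 0.001  0.001 -0.246] shift [  2.86 -13.78   0.08]
```

Request:
drive_tool:
  series:
    - {"dx": 0,"dy": 0,"dz": 0,"rx": 0,"ry": 0,"rz": -0.0615,"hand": 0.7}
    - {"dx": 0,"dy": 0,"dz": 0,"rx": 0,"ry": 0,"rz": -0.0615,"hand": 0.7}
    - {"dx": 0,"dy": 0,"dz": 0,"rx": 0,"ry": 0,"rz": -0.0615,"hand": 0.7}
    - {"dx": 0,"dy": 0,"dz": 0,"rx": 0,"ry": 0,"rz": -0.0615,"hand": 0.7}
    - {"dx": 0.15,"dy": -0.72,"dz": 0,"rx": 0,"ry": 0,"rz": 0,"hand": 0.7}
    - {"dx": 0.15,"dy": -0.72,"dz": 0,"rx": 0,"ry": 0,"rz": 0,"hand": 0.7}
    - {"dx": 0.15,"dy": -0.72,"dz": 0,"rx": 0,"ry": 0,"rz": 0,"hand": 0.7}
    - {"dx": 0.15,"dy": -0.72,"dz": 0,"rx": 0,"ry": 0,"rz": 0,"hand": 0.7}
    - {"dx": 0.15,"dy": -0.72,"dz": 0,"rx": 0,"ry": 0,"rz": 0,"hand": 0.7}
    - {"dx": 0.15,"dy": -0.72,"dz": 0,"rx": 0,"ry": 0,"rz": 0,"hand": 0.7}
    - {"dx": 0.15,"dy": -0.72,"dz": 0,"rx": 0,"ry": 0,"rz": 0,"hand": 0.7}
    - {"dx": 0.15,"dy": -0.72,"dz": 0,"rx": 0,"ry": 0,"rz": 0,"hand": 0.7}

```text
time: 33.2
eef_pos: [0.5464, 0.0176, 0.1292]
ee_rot: [-0.017, 1.0, -0.0, -0.001]
force: [0.4, 1.0, 0.2]
gripper_width: 0.702
gripper_force: 0.0
```

Request:
drive_tool:
  series:
    - {"dx": 0.15,"dy": -0.72,"dz": 0,"rx": 0,"ry": 0,"rz": 0,"hand": 0.7}
    - {"dx": 0.15,"dy": -0.72,"dz": 0,"rx": 0,"ry": 0,"rz": 0,"hand": 0.7}
    - {"dx": 0.15,"dy": -0.72,"dz": 0,"rx": 0,"ry": 0,"rz": 0,"hand": 0.7}
    - {"dx": 0.15,"dy": -0.72,"dz": 0,"rx": 0,"ry": 0,"rz": 0,"hand": 0.7}
    - {"dx": 0.15,"dy": -0.72,"dz": 0,"rx": 0,"ry": 0,"rz": 0,"hand": 0.7}
    - {"dx": 0.15,"dy": -0.72,"dz": 0,"rx": 0,"ry": 0,"rz": 0,"hand": 0.7}
    - {"dx": 0.15,"dy": -0.72,"dz": 0,"rx": 0,"ry": 0,"rz": 0,"hand": 0.7}
    - {"dx": 0.15,"dy": -0.72,"dz": 0,"rx": 0,"ry": 0,"rz": 0,"hand": 0.7}
    - {"dx": 0.15,"dy": -0.72,"dz": 0,"rx": 0,"ry": 0,"rz": 0,"hand": 0.7}
    - {"dx": 0.15,"dy": -0.72,"dz": 0,"rx": 0,"ry": 0,"rz": 0,"hand": 0.7}
    - {"dx": 0,"dy": -0.7,"dz": 0,"rx": 0,"ry": 0,"rz": 0,"hand": 0.7}
    - {"dx": 0,"dy": 0,"dz": 0,"rx": 0,"ry": 0,"rz": 0,"hand": 0.7}

```text
time: 34.2
eef_pos: [0.5154, -0.1838, 0.1296]
ee_rot: [-0.015, 1.0, -0.001, -0.001]
force: [-0.1, -0.2, 1.5]
gripper_width: 0.701
gripper_force: 0.0
```

```bash
python3 go.py .5138 -.1835 .000 182
```

```text
t 34.2 pos [ 0.5154 -0.1838  0.1296] F [-0.1 -0.2  1.5] w 61.7 gf 0.0
turn [-0.001 -0.001 -0.003] shift [0.06 0.02 5.18]
```

Request:
drive_tool:
  series:
    - {"dx": 0.06,"dy": 0.02,"dz": 0.3,"rx": 0,"ry": 0,"rz": 0,"hand": 0.5}
    - {"dx": 0,"dy": 0,"dz": 0.6,"rx": 0,"ry": 0,"rz": 0,"hand": 0.5}
    - {"dx": 0,"dy": 0,"dz": 0.6,"rx": 0,"ry": 0,"rz": 0,"hand": 0.5}
    - {"dx": 0,"dy": 0,"dz": 0.6,"rx": 0,"ry": 0,"rz": 0,"hand": 0.5}
    - {"dx": 0,"dy": 0,"dz": 0.6,"rx": 0,"ry": 0,"rz": 0,"hand": 0.5}
    - {"dx": 0,"dy": 0,"dz": 0.6,"rx": 0,"ry": 0,"rz": 0,"hand": 0.5}
    - {"dx": 0,"dy": 0,"dz": 0.6,"rx": 0,"ry": 0,"rz": 0,"hand": 0.5}
    - {"dx": 0,"dy": 0,"dz": 0.4,"rx": 0,"ry": 0,"rz": 0,"hand": 0.5}
    - {"dx": 0,"dy": 0,"dz": 0.3,"rx": 0,"ry": 0,"rz": 0,"hand": 0.5}
    - {"dx": 0,"dy": 0,"dz": 0.2,"rx": 0,"ry": 0,"rz": 0,"hand": 0.5}
    - {"dx": 0,"dy": 0,"dz": 0,"rx": 0,"ry": 0,"rz": 0,"hand": 0.5}

```text
time: 35.12
eef_pos: [0.5147, -0.1792, 0.0095]
ee_rot: [-0.017, 1.0, 0.0, -0.001]
force: [-0.8, -0.2, -0.1]
gripper_width: 0.5
gripper_force: 0.0
```

Request:
drive_tool:
  series:
    - {"dx": 0,"dy": 0,"dz": 0.15,"rx": 0,"ry": 0,"rz": 0,"hand": 0.5}
    - {"dx": 0,"dy": 0,"dz": 0.15,"rx": 0,"ry": 0,"rz": 0,"hand": 0.5}
    - {"dx": 0,"dy": 0,"dz": 0,"rx": 0,"ry": 0,"rz": 0,"hand": 0.5}
    - {"dx": 0,"dy": 0,"dz": 0,"rx": 0,"ry": 0,"rz": 0,"hand": 0.5}

```text
time: 35.45
eef_pos: [0.5154, -0.1798, 0.0032]
ee_rot: [-0.017, 1.0, 0.0, 0.0]
force: [-0.2, 0.3, -1.4]
gripper_width: 0.496
gripper_force: 0.0
```

```bash
python3 go.py .5138 -.1835 .000 182
```

```text
t 35.45 pos [ 0.5154 -0.1798  0.0032] F [-0.2  0.3 -1.4] w 43.7 gf 0.0
turn [ 0.     0.    -0.001] shift [ 0.07 -0.15  0.13]
```

Request:
drive_tool:
  series:
    - {"dx": 0.06,"dy": -0.14,"dz": 0.1,"rx": 0,"ry": 0,"rz": 0,"hand": 0.5}
    - {"dx": 0,"dy": 0,"dz": 0,"rx": 0,"ry": 0,"rz": 0,"hand": 0.5}
    - {"dx": 0,"dy": 0,"dz": 0,"rx": 0,"ry": 0,"rz": 0,"hand": 0.4}
    - {"dx": 0,"dy": 0,"dz": 0,"rx": 0,"ry": 0,"rz": 0,"hand": 0.35}
    - {"dx": 0,"dy": 0,"dz": 0,"rx": 0,"ry": 0,"rz": 0,"hand": 0.25}
    - {"dx": 0,"dy": 0,"dz": 0,"rx": 0,"ry": 0,"rz": 0,"hand": 0.15}
    - {"dx": 0,"dy": 0,"dz": 0,"rx": 0,"ry": 0,"rz": 0,"hand": 0.15}
  squeeze: 15

```text
time: 36.03
eef_pos: [0.514, -0.1834, 0.0006]
ee_rot: [-0.017, 1.0, -0.0, 0.0]
force: [0.3, -0.2, 0.9]
gripper_width: 0.32
gripper_force: 15.0
```

```bash
python3 go.py .643 .139 .1 160
```

```text
t 36.03 pos [ 0.514  -0.1834  0.0006] F [ 0.3 -0.2  0.9] w 28.1 gf 15.0
turn [-0.     0.     0.244] shift [-0.44 13.88 -3.98]
```

Request:
drive_tool:
  series:
    - {"dx": 0,"dy": 0,"dz": -0.2,"rx": 0,"ry": 0,"rz": 0,"hand": 0.15}
    - {"dx": 0,"dy": 0,"dz": -0.5,"rx": 0,"ry": 0,"rz": 0,"hand": 0.15}
    - {"dx": 0,"dy": 0,"dz": -0.6,"rx": 0,"ry": 0,"rz": 0,"hand": 0.15}
    - {"dx": 0,"dy": 0,"dz": -0.6,"rx": 0,"ry": 0,"rz": 0,"hand": 0.15}
    - {"dx": 0,"dy": 0,"dz": -0.6,"rx": 0,"ry": 0,"rz": 0,"hand": 0.15}
    - {"dx": 0,"dy": 0,"dz": -0.6,"rx": 0,"ry": 0,"rz": 0,"hand": 0.15}
    - {"dx": 0,"dy": 0,"dz": -0.5,"rx": 0,"ry": 0,"rz": 0,"hand": 0.15}
    - {"dx": 0,"dy": 0,"dz": -0.4,"rx": 0,"ry": 0,"rz": 0,"hand": 0.15}
    - {"dx": 0,"dy": 0,"dz": 0,"rx": 0,"ry": 0,"rz": 0.061,"hand": 0.15}
    - {"dx": 0,"dy": 0,"dz": 0,"rx": 0,"ry": 0,"rz": 0.061,"hand": 0.15}
    - {"dx": 0,"dy": 0,"dz": 0,"rx": 0,"ry": 0,"rz": 0.061,"hand": 0.15}
    - {"dx": 0,"dy": 0,"dz": 0,"rx": 0,"ry": 0,"rz": 0.061,"hand": 0.15}

```text
time: 37.03
eef_pos: [0.5139, -0.1832, 0.1013]
ee_rot: [0.176, 0.984, 0.0, 0.0]
force: [0.2, 1.2, 0.4]
gripper_width: 0.325
gripper_force: 15.0
```

Request:
drive_tool:
  series:
    - {"dx": 0,"dy": 0.3,"dz": 0,"rx": 0,"ry": 0,"rz": 0,"hand": 0.15}
    - {"dx": 0,"dy": 0.63,"dz": 0,"rx": 0,"ry": 0,"rz": 0,"hand": 0.15}
    - {"dx": 0,"dy": 0.63,"dz": 0,"rx": 0,"ry": 0,"rz": 0,"hand": 0.15}
    - {"dx": 0,"dy": 0.63,"dz": 0,"rx": 0,"ry": 0,"rz": 0,"hand": 0.15}
    - {"dx": 0,"dy": 0.63,"dz": 0,"rx": 0,"ry": 0,"rz": 0,"hand": 0.15}
    - {"dx": 0,"dy": 0.63,"dz": 0,"rx": 0,"ry": 0,"rz": 0,"hand": 0.15}
    - {"dx": 0,"dy": 0.63,"dz": 0,"rx": 0,"ry": 0,"rz": 0,"hand": 0.15}
    - {"dx": 0,"dy": 0.63,"dz": 0,"rx": 0,"ry": 0,"rz": 0,"hand": 0.15}
    - {"dx": 0,"dy": 0.63,"dz": 0,"rx": 0,"ry": 0,"rz": 0,"hand": 0.15}
    - {"dx": 0,"dy": 0.63,"dz": 0,"rx": 0,"ry": 0,"rz": 0,"hand": 0.15}
    - {"dx": 0,"dy": 0.63,"dz": 0,"rx": 0,"ry": 0,"rz": 0,"hand": 0.15}
    - {"dx": 0,"dy": 0.63,"dz": 0,"rx": 0,"ry": 0,"rz": 0,"hand": 0.15}

```text
time: 38.03
eef_pos: [0.5759, -0.0119, 0.1009]
ee_rot: [0.172, 0.985, 0.0, -0.0]
force: [0.5, -0.3, -1.1]
gripper_width: 0.329
gripper_force: 15.0
```

Request:
drive_tool:
  series:
    - {"dx": -0.04,"dy": 0.63,"dz": 0,"rx": 0,"ry": 0,"rz": 0,"hand": 0.15}
    - {"dx": -0.04,"dy": 0.63,"dz": 0,"rx": 0,"ry": 0,"rz": 0,"hand": 0.15}
    - {"dx": -0.04,"dy": 0.63,"dz": 0,"rx": 0,"ry": 0,"rz": 0,"hand": 0.15}
    - {"dx": -0.04,"dy": 0.63,"dz": 0,"rx": 0,"ry": 0,"rz": 0,"hand": 0.15}
    - {"dx": -0.04,"dy": 0.63,"dz": 0,"rx": 0,"ry": 0,"rz": 0,"hand": 0.15}
    - {"dx": -0.04,"dy": 0.63,"dz": 0,"rx": 0,"ry": 0,"rz": 0,"hand": 0.15}
    - {"dx": -0.04,"dy": 0.63,"dz": 0,"rx": 0,"ry": 0,"rz": 0,"hand": 0.15}
    - {"dx": -0.04,"dy": 0.63,"dz": 0,"rx": 0,"ry": 0,"rz": 0,"hand": 0.15}
    - {"dx": -0.04,"dy": 0.63,"dz": 0,"rx": 0,"ry": 0,"rz": 0,"hand": 0.15}
    - {"dx": -0.04,"dy": 0.5,"dz": 0,"rx": 0,"ry": 0,"rz": 0,"hand": 0.15}
    - {"dx": 0,"dy": 0.2,"dz": 0,"rx": 0,"ry": 0,"rz": 0,"hand": 0.15}
    - {"dx": 0,"dy": 0,"dz": 0,"rx": 0,"ry": 0,"rz": 0,"hand": 0.15}

```text
time: 39.03
eef_pos: [0.6399, 0.1345, 0.1001]
ee_rot: [0.173, 0.985, 0.0, -0.0]
force: [-0.1, -0.0, -0.9]
gripper_width: 0.324
gripper_force: 15.0
```

```bash
python3 go.py .643 .139 .0006 160
```

```text
t 39.03 pos [0.6399 0.1345 0.1001] F [-0.1 -0.  -0.9] w 28.5 gf 15.0
turn [-0.    -0.     0.001] shift [-0.06  0.21  3.98]
```

Request:
drive_tool:
  series:
    - {"dx": 0,"dy": 0.21,"dz": 0.2,"rx": 0,"ry": 0,"rz": 0.001,"hand": 0.15}
    - {"dx": 0,"dy": 0,"dz": 0.5,"rx": 0,"ry": 0,"rz": 0,"hand": 0.15}
    - {"dx": 0,"dy": 0,"dz": 0.6,"rx": 0,"ry": 0,"rz": 0,"hand": 0.15}
    - {"dx": 0,"dy": 0,"dz": 0.5,"rx": 0,"ry": 0,"rz": 0,"hand": 0.15}
    - {"dx": 0,"dy": 0,"dz": 0.5,"rx": 0,"ry": 0,"rz": 0,"hand": 0.15}
    - {"dx": 0,"dy": 0,"dz": 0.5,"rx": 0,"ry": 0,"rz": 0,"hand": 0.15}
    - {"dx": 0,"dy": 0,"dz": 0.5,"rx": 0,"ry": 0,"rz": 0,"hand": 0.15}
    - {"dx": 0,"dy": 0,"dz": 0.3,"rx": 0,"ry": 0,"rz": 0,"hand": 0.15}
    - {"dx": 0,"dy": 0,"dz": 0.2,"rx": 0,"ry": 0,"rz": 0,"hand": 0.15}
    - {"dx": 0,"dy": 0,"dz": 0.1,"rx": 0,"ry": 0,"rz": 0,"hand": 0.15}
    - {"dx": 0,"dy": 0,"dz": 0.04,"rx": 0,"ry": 0,"rz": 0,"hand": 0.15}
    - {"dx": 0,"dy": 0,"dz": 0,"rx": 0,"ry": 0,"rz": 0,"hand": 0.15}

```text
time: 40.03
eef_pos: [0.6417, 0.1377, 0.0022]
ee_rot: [0.174, 0.985, 0.0, 0.0]
force: [0.9, 0.0, -0.9]
gripper_width: 0.323
gripper_force: 15.0
```

Request:
drive_tool:
  series:
    - {"dx": 0,"dy": 0,"dz": 0.03,"rx": 0,"ry": 0,"rz": 0,"hand": 0.15}
    - {"dx": 0,"dy": 0,"dz": 0,"rx": 0,"ry": 0,"rz": 0,"hand": 0.15}
    - {"dx": 0,"dy": 0,"dz": 0,"rx": 0,"ry": 0,"rz": 0,"hand": 0.15}

```text
time: 40.28
eef_pos: [0.6417, 0.1378, 0.0017]
ee_rot: [0.174, 0.985, 0.0, 0.0]
force: [-0.1, -0.0, -0.5]
gripper_width: 0.324
gripper_force: 15.0
```

Request:
drive_tool:
  series:
    - {"dx": 0,"dy": 0,"dz": 0.03,"rx": 0,"ry": 0,"rz": 0,"hand": 0.15}
    - {"dx": 0,"dy": 0,"dz": 0,"rx": 0,"ry": 0,"rz": 0,"hand": 0.15}
    - {"dx": 0,"dy": 0,"dz": 0,"rx": 0,"ry": 0,"rz": 0,"hand": 0.15}

```text
time: 40.53
eef_pos: [0.6415, 0.1378, 0.0006]
ee_rot: [0.174, 0.985, 0.0, 0.0]
force: [0.4, -0.4, -0.1]
gripper_width: 0.329
gripper_force: 15.0
```

Request:
drive_tool:
  series:
    - {"dx": 0,"dy": 0,"dz": 0.02,"rx": 0,"ry": 0,"rz": 0,"hand": 0.15}
    - {"dx": 0,"dy": 0,"dz": 0,"rx": 0,"ry": 0,"rz": 0,"hand": 0.15}
    - {"dx": 0,"dy": 0,"dz": 0,"rx": 0,"ry": 0,"rz": 0,"hand": 0.15}

```text
time: 40.78
eef_pos: [0.6417, 0.1377, 0.0006]
ee_rot: [0.175, 0.985, 0.0, 0.0]
force: [-1.0, -0.5, 5.6]
gripper_width: 0.325
gripper_force: 15.0
```

Contact. I'm releasing bottle_4, rising, then moving clear.

Request:
drive_tool:
  series:
    - {"dx": 0,"dy": 0,"dz": 0,"rx": 0,"ry": 0,"rz": 0,"hand": 0.4}
    - {"dx": 0,"dy": 0,"dz": 0,"rx": 0,"ry": 0,"rz": 0,"hand": 0.5}
    - {"dx": 0,"dy": 0,"dz": 0,"rx": 0,"ry": 0,"rz": 0,"hand": 0.5}
    - {"dx": 0,"dy": 0,"dz": -0.3,"rx": 0,"ry": 0,"rz": 0,"hand": 0.5}
    - {"dx": 0,"dy": 0,"dz": -0.6,"rx": 0,"ry": 0,"rz": 0,"hand": 0.5}
    - {"dx": 0,"dy": 0,"dz": -0.8,"rx": 0,"ry": 0,"rz": 0,"hand": 0.5}
    - {"dx": 0,"dy": 0,"dz": -0.8,"rx": 0,"ry": 0,"rz": 0,"hand": 0.5}
    - {"dx": 0,"dy": 0,"dz": -0.8,"rx": 0,"ry": 0,"rz": 0,"hand": 0.5}
    - {"dx": 0,"dy": 0,"dz": -0.8,"rx": 0,"ry": 0,"rz": 0,"hand": 0.5}
    - {"dx": 0,"dy": 0,"dz": -0.8,"rx": 0,"ry": 0,"rz": 0,"hand": 0.5}
    - {"dx": 0,"dy": 0,"dz": -0.8,"rx": 0,"ry": 0,"rz": 0,"hand": 0.5}
    - {"dx": 0,"dy": 0,"dz": 0,"rx": 0,"ry": 0,"rz": 0,"hand": 0.5}

```text
time: 41.78
eef_pos: [0.6439, 0.1376, 0.1482]
ee_rot: [0.175, 0.985, 0.002, 0.003]
force: [0.1, 0.3, 0.4]
gripper_width: 0.497
gripper_force: 0.0
```

Request:
drive_tool:
  series:
    - {"dx": 0,"dy": -0.4,"dz": 0,"rx": 0,"ry": 0,"rz": 0,"hand": 0.5}
    - {"dx": 0,"dy": -0.7,"dz": 0,"rx": 0,"ry": 0,"rz": 0,"hand": 0.5}
    - {"dx": 0,"dy": -0.7,"dz": 0,"rx": 0,"ry": 0,"rz": 0,"hand": 0.5}
    - {"dx": 0,"dy": -0.7,"dz": 0,"rx": 0,"ry": 0,"rz": 0,"hand": 0.5}
    - {"dx": 0,"dy": -0.7,"dz": 0,"rx": 0,"ry": 0,"rz": 0,"hand": 0.5}
    - {"dx": 0,"dy": -0.7,"dz": 0,"rx": 0,"ry": 0,"rz": 0,"hand": 0.5}
    - {"dx": 0,"dy": -0.7,"dz": 0,"rx": 0,"ry": 0,"rz": 0,"hand": 0.5}
    - {"dx": 0,"dy": -0.7,"dz": 0,"rx": 0,"ry": 0,"rz": 0,"hand": 0.5}
    - {"dx": 0,"dy": -0.7,"dz": 0,"rx": 0,"ry": 0,"rz": 0,"hand": 0.5}
    - {"dx": 0,"dy": -0.4,"dz": 0,"rx": 0,"ry": 0,"rz": 0,"hand": 0.5}
    - {"dx": 0,"dy": 0,"dz": 0,"rx": 0,"ry": 0,"rz": 0,"hand": 0.5}
    - {"dx": 0,"dy": 0,"dz": 0,"rx": 0,"ry": 0,"rz": 0,"hand": 0.5}

```text
time: 42.78
eef_pos: [0.5864, -0.0129, 0.1426]
ee_rot: [0.175, 0.985, 0.0, 0.0]
force: [-0.4, 0.6, 0.1]
gripper_width: 0.501
gripper_force: 0.0
```

```bash
python3 - <<'E'
from station import robot
import cv2,numpy as np
g=lambda n,x,y:cv2.resize(((robot.snapshot(n)['pixels'][y:y+240,x:x+190,::-1]/255.)**.6*255).astype('uint8'),None,fx=2.1,fy=2.1)
cv2.imwrite('pics/end.png',np.hstack([g('scene',310,150),g('top',110,100)]))
E
```

```text
(no output)
```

View pics/end.png

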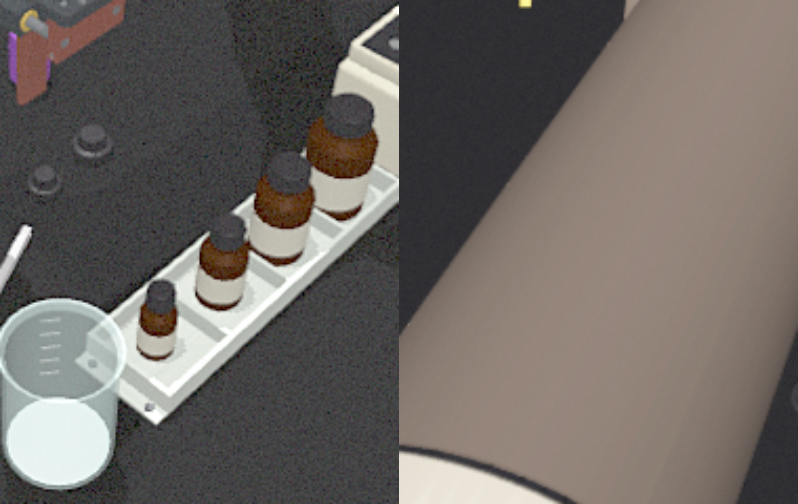

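All four bottles stand upright, one to a bay. From the pump end they run largest to smallest, at crop (343,160), (285,215), (222,270) and (158,325). The beaker is where it was and the gripper is clear, so I'm handing in.

```bash
python3 -c "
from station import robot;print(robot.job_done())"
```

```text
the job is handed in; nothing more can be done
None
```

The job is handed in at about 43 s: all four bottles stand upright in the reagent rack, largest beside the pump to smallest at the far end, and the beaker was not touched; the verdict was not shown.

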